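Hang the slip-stone pail on the keeper hook

TASK

Swing the folded-down wire bail of the small green pail upright while the pail stands on the bench, then lift the pail by its bail, without tipping out its stones, and bring it to the red two-prong hook from its open end, prongs passing under the bail's wire. Lay the bail gently on the open front part of both prongs, slide it back under the keepers and let it drop fully home in the notches, then let go. Never push hard on the hook stand, and leave the other things on the bench where they are.

Things in the scene. Friction and masses are not known exactly. Their poses are not given: they have to be found in the camera images.
- pail: Green open pail with slip stones in it, 80 high, 76 across at the foot, 92 at the rim, 0.4 to 0.7 kg, loose on the bench. Origin: centre of its underside; z up. The bail pivots on the pail's y axis, in ears 54 to either side and 70 above the origin; folded, it lies to the pail's -x side.
- bail (a joint): Angle of the bail about its pivots, rad: 0 = upright over the pail, pi/2 = folded down level to the pail's -x side; it stops at 1.75 and -0.6. Light friction (about 0.018 N m) roughly holds it where it is left. Swinging it on too tight or too wide an arc pushes or pulls along the bail and tips or drags the pail: a few newtons are enough.
- bail_mid (a point): Middle of the bail's straight top wire, 112 from the pivot line. The bail is a U of round aluminium wire 6 thick; its top runs straight 45 to either side of this point, along the pail's y. Folded level, it is about 66 from the pail's wall. It can be pinched here from above at any angle: pinched lightly (5 N) it turns between the fingers, hard it does not and tips the pail.
- stand: Hook stand fixed to the bench: wooden foot 180 x 120 x 12, steel tube 24 across at x = +88, red two-prong hook head on a rod clamped in it. Origin: on the bench under the notches; x runs from the open prong tips back to the tube. The head's height differs each run and is not measured: the level prong tops are 215 to 264 up; find them by sight or feel. The head rides on a stiff spring: 3 N/mm, 6 mm at most.
- hook_open (a point): Point fixed to the stand, midway between the prongs at their open part (stand x = -42), 240 above the bench: NOT at the true prong height. Prongs run along stand x at y = +28 and -28, each 8 wide, 9 thick; free gap 48. Each has an upturned end at x = -84 to -70, 18 high, then an open flat top to x = -13.
- hook_notch (a point): Like hook_open, at stand x = 0, midway between the notches. Over each a keeper nose, its lower edge 10 above the prong top at x = -12, slopes up and back to 41 at x = +14. Under it a notch at x = -6 to +6, 4 deep, with an upright stop behind it at x = +6. A seated wire's centre is at x = 0 +-3, 1 below the prong tops. Between the prongs it is free back to x = +77.
- tin: Closed tin with yellow label, 68 across, 60 high, origin centre of underside; leave alone.
- gouge: Carving gouge lying on the bench, handle to its -x, about 240 long, 26 high; origin on the bench under it, about 100 from the handle's end; leave alone.
- blank: Pale wooden carving blank, 60 x 60 x 60, origin centre of underside; leave alone.
- strop: Wooden strop block with grey top, 180 x 55 x 30, lying along its x, origin centre of underside; leave alone.
There are look-alikes about, which are no part of the job. Of the things that look like the pail, the largest one is meant.

How it is judged:
By the outcome, as a careful person would: the job done as asked, in the order asked, and still so for the second after the job is handed in, with the robot touching nothing.
It also fails if it takes over 72 s, if anything falls off the work surface, if the arm or the gripper's body presses on something with over 40 N, if the wrist force passes 120 N, or if a joint passes its speed limit or range.

ROBOT

A 6-joint arm with a two-finger parallel gripper is mounted at the origin on the work surface. World frame = base frame: x ahead of the robot, y to its left, z up, the work surface at z = 0. Lengths are in m, angles in degrees, forces in N, time in s.
With the tool pointing down it reaches from about 0.35 to 0.725 m from the base axis. Payload 4.3 kg.
Tool frame: the origin (TCP) lies between the finger pads; the fingertips stand 8 mm ahead of it and the grasp point (between the pads) lies 11 mm behind it; z points along the fingers, x is the direction in which the jaws open and shut, and the axes are right-handed (so a half turn about z gives the same grasp; the last joint's range is limited). The gripper opens to 85 mm and grips with 20 to 120 N. Pads are 22 mm wide; open, the fingers measure 114 mm over their backs; the gripper's body (76 mm by 85 mm) begins 54 mm behind the grasp point. The pads swing forward as they close: fully open they stand 13 mm farther back than shut.
Start: joints at [59.341, 21.618, 4.641, 73.018, 0, 83.68], TCP at [0.237, 0.524, 0.239] pointing down, gripper open.
Joint ranges: [-156.06, 156.06], [-48.1, 94.91], [-58.44, 69.94], [-101.28, 121.22], [-78.64, 73.56], [-180, 180]. Speed limits (degrees/s): [147.25, 147.25, 180, 180, 180, 180].

INTERFACE

Orientations are given as [roll, pitch, yaw] about the fixed x, y, z axes, in that order (R = Rz(yaw) Ry(pitch) Rx(roll)).
In Python, from cell import r gives the robot as it stands.
- The arm moves only by the tool arm_command, never from a script. Its argument "targets" is a list of rows, each a list of 7 numbers: the shift along the tool's x, y, z in cm, then the turn, a rotation vector about the tool's x, y, z in degrees, then the gripper command: -1 is fully open, 1 is shut, values between are in proportion. A call has 1 to 12 rows; each row is the pose to reach, as a shift and turn from the pose measured when the call began, along the tool's axes at that moment; what a row does not reach only later rows make up. A row lasts 1/12 s, in which the tool goes at most 41.7 mm and 7.16 degrees, less where a joint would pass 70% of its speed; a pose out of reach is approached as far as the arm can. A call with a gripper value outside its range is refused whole. The fingers move at their own pace and stop on an object; "grip_force" is the grip in N (left out, the last holds). Time passes only in rows, so rows that repeat a pose let the fingers close. It gives the time, the measured TCP pose, the force and the opening at its end, in the units of the state.
- r.get_state(): the state, without advancing time (a new reading comes with each control period).
- r.get_image(name): name is "scene" or "top" or "wrist"; returns the picture (480x640x3 uint8, red, green, blue); there is no depth.
- r.camera_model(name): a dict with "K" (3x3 intrinsics, pixels), "R" (3x3) and "t" (3): a world point X has camera coordinates R X + t; the wrist camera has in their place "tool_from_camera" (4x4, takes a point from camera to tool coordinates, whose origin is the TCP and whose axes are the tool frame's). Camera axes: x right, y down, z forward; pixel columns grow to the right and rows downward; lengths in m; the calibration is good to about 2 mm. A picture is of the moment at which its call begins: read the wrist's pose just before it. camera_model takes no time and is no camera call.
- r.sign_off(): hands the job in, once; it reports no verdict.
Trained networks look in the newest picture that a camera, given by its name, has taken for a name from the list of things; names that differ only in an ending like _2 or _b are one class to them, and where a whole thing is asked for, a point or a joint stands for the part that bears it (a point fixed in the world has none). Each returns a list of dicts, best first, with "conf" (0 to 1); they miss things now and then, are a little off and sometimes report something else, mostly with a low value. They report only what shows in the picture. A call takes as long as a camera call. They do not tell look-alikes from the thing itself.
- r.regions_of(camera, thing): "mask" (480x640 bool, what is visible of it) and "rect" ([left, top, right, bottom] in pixels, round what is visible of it).
- r.spot_point(camera, thing): "centre" ([column, row] in pixels: a listed point, or the origin of a listed thing).
The state is a dict: "clock": time; "joint_positions": joint angles; "dq": joint speeds; "tau": joint torques, N m; "tcp_pos": TCP position; "orientation": TCP orientation; "ft_force": force on the tool from outside, world axes, zero at the start; "wrist_torque": the same for the moment, N m; "grip_width": opening from 0.0 (shut) to 1.0 (fully open).
Only numpy, scipy, OpenCV 4.12 (cv2) and the standard library are available. Lean on these libraries where they do the work, as an engineer would, in place of code of your own. Each camera call takes 0.05 s, during which the arm holds its last target.

## Working session

There is one attempt and no reset: what is moved stays moved. The work goes in short steps, Python scripts to look and compute and a tool call to move; the robot and the scene stay as the last step left them, time stands still between calls to the robot, and variables do not carry over. Pictures are saved under pics/ and viewed, and the job is handed in when it is done.

Besides the shell and the picture viewer there is one more tool, called after "Emit:" as name([rows], argument=value, ...), one row to a line, values as JSON. arm_command: Moves the arm, as the interface text tells. Its arguments: {"type":"object","properties":{"targets":{"type":"array"},"grip_force":{"type":"number"}},"required":["targets"]}

```bash
ls; mkdir -p pics; python3 - <<'E'
from cell import r
import cv2,json
s=r.get_state();print(s)
for n in("scene","top"):
    im=r.get_image(n);cv2.imwrite(f"pics/{n}0.png",im[:,:,::-1])
    c=r.camera_model(n);print(n,c)
    for t in ("pail","bail_mid","stand","hook_open","hook_notch","tin","gouge","blank","strop"):
        try:
            print(t,[(d["conf"],[round(float(v)) for v in d["centre"]]) for d in r.spot_point(n,t)])
        except Exception as e: print(t,e)
print(r.camera_model("wrist"))
E
```

```text
pics
{'clock': 0.0, 'joint_positions': array([ 5.93414943e+01,  2.16627833e+01,  4.56265310e+00,  7.30179919e+01,
       -5.63717463e-04,  8.36819802e+01]), 'dq': array([-0.01574895,  0.06176838, -0.0181208 , -0.10545469,  0.00335185,
        0.06716076]), 'tau': array([-2.34938241e-03, -4.63599908e+01,  2.69877076e+01,  2.06747744e-02,
       -1.73424373e-04,  4.93702231e-06]), 'tcp_pos': array([0.23664449, 0.52334432, 0.23835013]), 'orientation': array([-1.79987561e+02,  1.17466656e-01,  6.56595273e+01]), 'ft_force': array([ 0.73078828,  0.33009398, -0.07516426]), 'wrist_torque': array([-0.01639077,  0.00728327, -0.03312979]), 'grip_width': 1.0017999883399733}
scene {'K': array([[599.89406327,   0.        , 323.47493137],
       [  0.        , 599.89406327, 239.45738091],
       [  0.        ,   0.        ,   1.        ]]), 'R': array([[-0.34021389,  0.94034277, -0.00315943],
       [ 0.55727002,  0.19891046, -0.8061543 ],
       [-0.75743293, -0.27602555, -0.59169693]]), 't': array([ 0.19613211, -0.20078357,  1.94545474])}
pail [(0.74, [288, 299]), (0.71, [230, 289]), (0.6, [193, 
[... 930 characters left out ...]
(0.72, [253, 249])]
hook_notch [(0.88, [258, 229]), (0.19, [321, 303])]
tin [(0.78, [323, 192])]
gouge [(0.81, [318, 303])]
blank [(0.59, [175, 279])]
strop [(0.81, [476, 254])]
{'K': array([[377.39523683,   0.        , 322.01590487],
       [  0.        , 377.39523683, 243.29693846],
       [  0.        ,   0.        ,   1.        ]]), 'tool_from_camera': array([[ 9.99999925e-01,  1.00355346e-04,  3.74465068e-04,
        -7.02394811e-04],
       [-2.02131191e-04,  9.59201336e-01,  2.82723817e-01,
        -7.34446722e-02],
       [-3.30814547e-04, -2.82723871e-01,  9.59201284e-01,
        -1.34824913e-01],
       [ 0.00000000e+00,  0.00000000e+00,  0.00000000e+00,
         1.00000000e+00]])}
```

View pics/scene0.png

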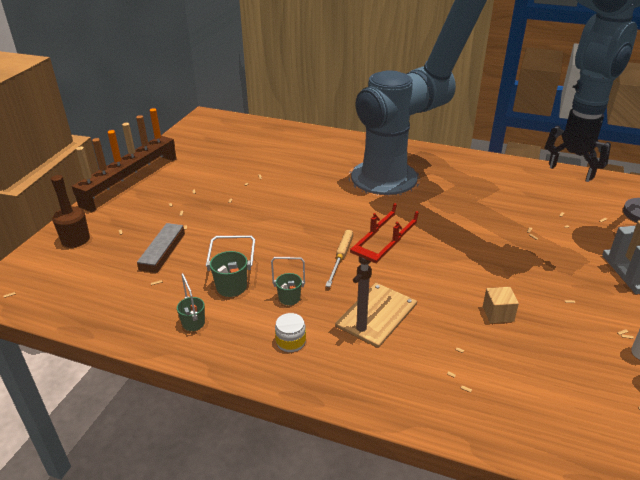

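View pics/top0.png

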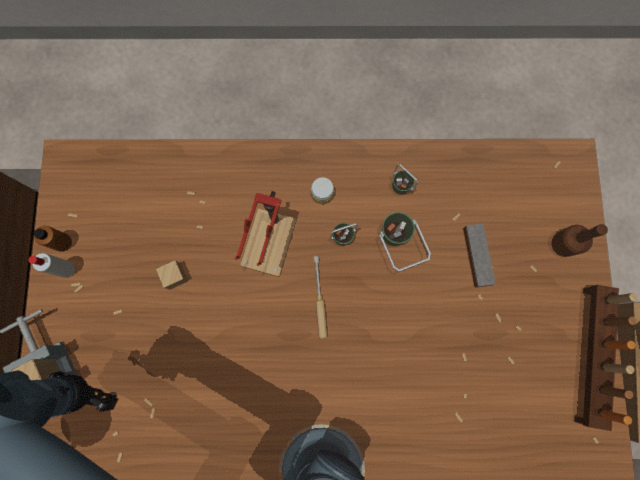

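```bash
python3 - <<'E'
import cv2
a=cv2.imread("pics/scene0.png")[190:370,130:430]
b=cv2.imread("pics/top0.png")[150:300,220:450]
cv2.imwrite("pics/scene0z.png",cv2.resize(a,(800,480),interpolation=cv2.INTER_CUBIC))
cv2.imwrite("pics/top0z.png",cv2.resize(b,(800,522),interpolation=cv2.INTER_CUBIC))
E
```

```text
(no output)
```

View pics/scene0z.png

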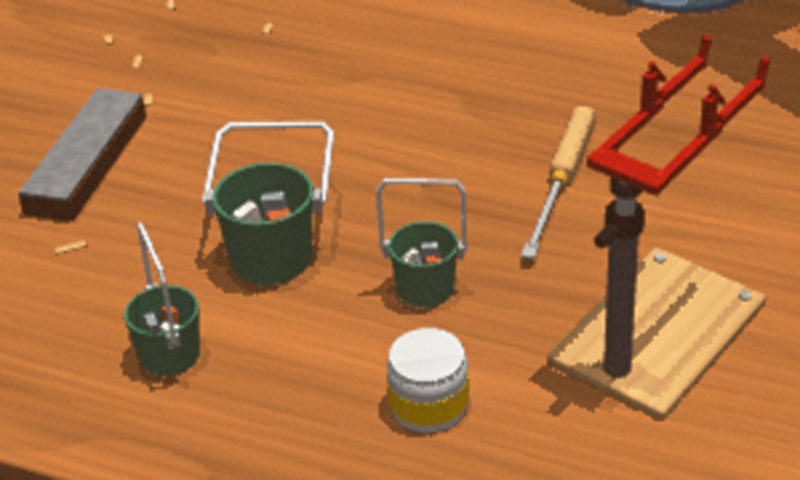

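View pics/top0z.png

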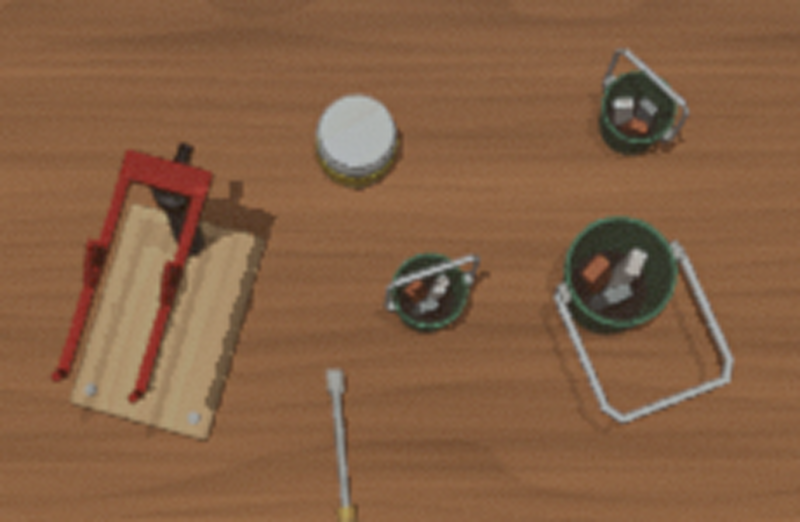

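The largest green pail is the one at top px (398,229) and scene px (229,273). Its bail is folded toward the robot, with mid at top (414,264). The pails at top (343,236) and (402,183) are visibly smaller look-alikes with their bails up. I'll enlarge crops to confirm this and to measure.

```bash
python3 - <<'E'
import cv2
def z(src,x0,y0,w,h,k,out):
    a=cv2.imread(src)[y0:y0+h,x0:x0+w]
    a=cv2.resize(a,None,fx=k,fy=k,interpolation=cv2.INTER_CUBIC)
    for i in range(0,w,10):
        cv2.line(a,(i*k,0),(i*k,5),(255,255,255),1)
        if i%20==0: cv2.putText(a,str(x0+i),(i*k,16),0,.4,(255,255,255),1)
    for i in range(0,h,10):
        cv2.line(a,(0,i*k),(5,i*k),(255,255,255),1)
        if i%20==0: cv2.putText(a,str(y0+i),(6,i*k+4),0,.4,(255,255,255),1)
    cv2.imwrite(out,a)
z("pics/top0.png",360,200,100,80,7,"pics/z1.png")
z("pics/top0.png",225,185,85,95,6,"pics/z2.png")
z("pics/scene0.png",190,225,90,80,7,"pics/z3.png")
z("pics/scene0.png",330,195,100,155,3*1+0,"pics/z4.png")
E
```

```text
(no output)
```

View pics/z1.png

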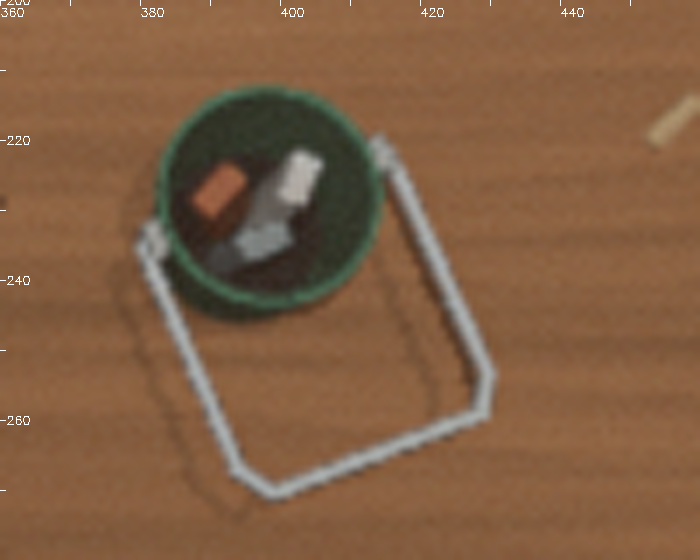

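View pics/z2.png

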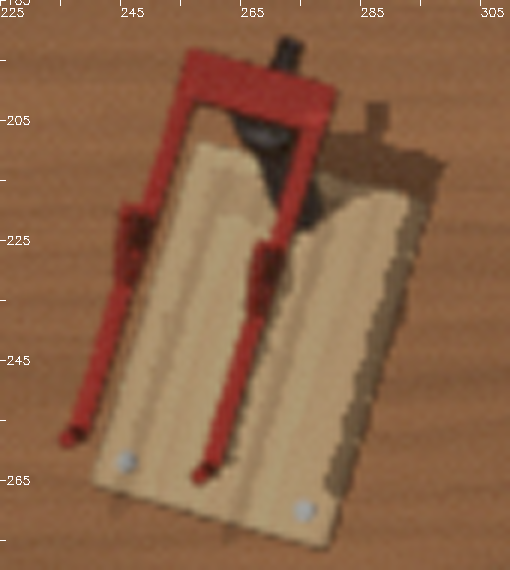

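View pics/z3.png

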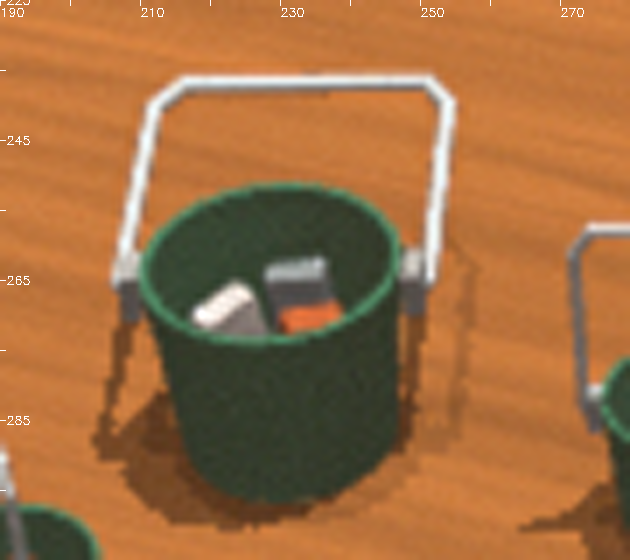

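View pics/z4.png

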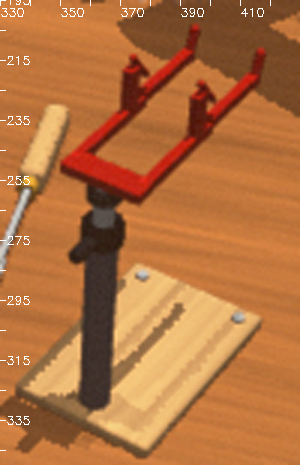

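```bash
cat > h.py <<'E'
import numpy as np
from scipy.optimize import least_squares
from scipy.spatial.transform import Rotation as Ro
from cell import r
CM={n:r.camera_model(n) for n in("scene","top","wrist")}
def proj(n,X,pose=None):
    c=CM[n];X=np.atleast_2d(X)
    if n=="wrist":
        T=c["tool_from_camera"];Rt=Ro.from_euler("xyz",pose[1],degrees=True).as_matrix()
        Xt=(X-pose[0])@Rt; Xc=(Xt-T[:3,3])@T[:3,:3]
    else: Xc=X@c["R"].T+c["t"]
    p=Xc@c["K"].T; return p[:,:2]/p[:,2:]
def rz(a):c,s=np.cos(a),np.sin(a);return np.array([[c,-s,0],[s,c,0],[0,0,1]])
def place(P,x,y,a,z=0): return np.atleast_2d(P)@rz(a).T+[x,y,z]
def pailpts(th):
    # bail th: mid at x=-112 sin, z=70+112cos
    s,c=np.sin(th),np.cos(th)
    B=lambda y:[-112*s,y,70+112*c]
    return np.array([B(45),B(-45),[0,54,70],[0,-54,70],[0,0,80]])/1e3
E
python3 - <<'E'
from h import *
T=np.array([[399.6,270.3],[429.7,259.1],[382.1,234.3],[415,221.9],[398.6,228.1]])
S=np.array([[251.7,236.7],[216.1,236.7],[248.9,263],[208.3,263.3],[228.6,262.6]])
# bail ends: allow half-length param hl
def f(p,full=False):
    P=pailpts(p[3]);P[0,1]=p[4];P[1,1]=-p[4]
    W=place(P,p[0],p[1],p[2])
    e=np.r_[(proj("top",W)-T),(proj("scene",W)-S)]
    return e if full else e.ravel()
for a in(0.4,-0.4):
    q=least_squares(f,[.6,-.2,a,1.5,.045],loss="soft_l1");print(q.cost,q.x,np.degrees(q.x[2:4]));print(f(q.x,True).round(1))
P=pailpts(q.x[3]);print("mid",place((P[0]+P[1])/2,*q.x[:3]))
E
python3 - <<'E'
from h import *
# foot corners x: fx±.09,y ±.06 z=.012 ; tips x=-.077,y±.028,z=H+.018
def f(p,full=False):
    x,y,a,H,fx=p
    F=np.array([[fx-.09,.06,.012],[fx-.09,-.06,.012],[fx+.09,-.06,.012],[fx+.09,.06,.012],[-.077,.028,H+.018],[-.077,-.028,H+.018]])
    W=place(F,x,y,a)
    T=np.array([[240.8,265.8],[279.5,276.3],[237,257.8],[258.8,264.2]])
    S=np.array([[417.3,301.7],[377.3,283.3],[336,324.3],[380,344.3],[417,212.3],[394.7,204.3]])
    e=np.r_[proj("top",W[[0,1,4,5]])-T,proj("scene",W)-S]
    return e if full else e.ravel()
q=least_squares(f,[.6,.1,-.25,.24,.02],loss="soft_l1");print(q.cost,q.x,np.degrees(q.x[2]));print(f(q.x,True).round(1))
E
```

```text
7.4174918733374975 [ 0.65183046 -0.22055636  0.35852788  1.53187023  0.04577346] [20.54213411 87.76969922]
[[-1.   0.6]
 [-0.7  0.2]
 [-1.7  1. ]
 [ 0.7  0.2]
 [ 0.1 -0.2]
 [-0.9 -0.3]
 [-0.5  0. ]
 [ 1.5  1.6]
 [-2.   1.7]
 [-0.6 -1. ]]
7.417491873337621 [ 0.65183046 -0.22055636  0.35852789  1.53187024  0.04577346] [20.54213473 87.7696993 ]
[[-1.   0.6]
 [-0.7  0.2]
 [-1.7  1. ]
 [ 0.7  0.2]
 [ 0.1 -0.2]
 [-0.9 -0.3]
 [-0.5  0. ]
 [ 1.5  1.6]
 [-2.   1.7]
 [-0.6 -1. ]]
mid [[ 0.54703149 -0.25982695  0.07435862]]
6.442837472078945 [ 0.60628584  0.160276   -0.25426949  0.23151555  0.02332035] -14.568568497370048
[[-1.6 -0.1]
 [-0.4 -0.5]
 [-1.1  0.5]
 [-0.7 -0.3]
 [ 0.3 -1.7]
 [-2.5 -1.4]
 [-0.9 -0.6]
 [ 0.2  0.8]
 [-0.6 -0.1]
 [-0.4  0.2]]
```

```bash
cat >> h.py <<'E'
def move(p,yaw=None,rpy=None):
    "tool shift in cm and rotvec deg to reach world tcp p with tool down at yaw"
    s=r.get_state();R0=Ro.from_euler("xyz",s["orientation"],degrees=True)
    d=R0.inv().apply(np.array(p)-s["tcp_pos"])*100
    R1=Ro.from_euler("xyz",rpy if rpy is not None else [180,0,yaw],degrees=True)
    print("shift",d.round(2),"turn",np.degrees((R0.inv()*R1).as_rotvec()).round(2))
def st():
    s=r.get_state()
    print("t",round(s["clock"],2),"tcp",s["tcp_pos"].round(4),"rpy",s["orientation"].round(2),"F",s["ft_force"].round(2),"M",s["wrist_torque"].round(3),"w",round(s["grip_width"],3));return s
def z(a,x0,y0,w,h,k,out):
    import cv2
    a=cv2.resize(a[y0:y0+h,x0:x0+w,::-1],None,fx=k,fy=k,interpolation=cv2.INTER_CUBIC)
    for i in range(0,w,10):
        cv2.line(a,(i*k,0),(i*k,5),(255,255,255),1)
        if i%20==0: cv2.putText(a,str(x0+i),(i*k,16),0,.4,(255,255,255),1)
    for i in range(0,h,10):
        cv2.line(a,(0,i*k),(5,i*k),(255,255,255),1)
        if i%20==0: cv2.putText(a,str(y0+i),(6,i*k+4),0,.4,(255,255,255),1)
    cv2.imwrite(out,a)
E
python3 -c "
from h import *
move([.547,-.26,.21],20.5)"
```

```text
shift [-58.65  60.55   2.93] turn [-0.000e+00 -1.000e-02  4.516e+01]
```

Emit:
arm_command([
  [-3,3,0,0,0,4,-1],
  [-6,6,0.2,0,0,8,-1],
  [-9,9.3,0.4,0,0,12,-1],
  [-12,12.4,0.6,0,0,16,-1],
  [-15,15.5,0.8,0,0,20,-1],
  [-18,18.6,1,0,0,24,-1],
  [-21,21.7,1.2,0,0,28,-1],
  [-24,24.8,1.4,0,0,32,-1],
  [-27,27.9,1.6,0,0,36,-1],
  [-30,31,1.8,0,0,40,-1],
  [-33,34,2,0,0,45,-1],
  [-35,36,2,0,0,45,-1],
])

```text
clock: 2.0
tcp_pos: [0.4201, 0.0571, 0.2195]
orientation: [180.0, -0.0, 20.5]
ft_force: [0.7, 0.8, 0.8]
grip_width: 1.001
```

```bash
python3 -c "
from h import *
st();move([.547,-.26,.20],20.5)"
```

```text
t 2.0 tcp [0.4201 0.0571 0.2195] rpy [ 1.7999e+02 -5.0000e-02  2.0490e+01] F [0.74 0.78 0.79] M [ 0.057 -0.052  0.025] w 1.001
shift [ 0.79 34.14  1.95] turn [ 0.01 -0.05 -0.01]
```

Emit:
arm_command([
  [0.1,3,0.2,0,0,0,-1],
  [0.2,6,0.4,0,0,0,-1],
  [0.3,9.5,0.6,0,0,0,-1],
  [0.4,13,0.8,0,0,0,-1],
  [0.5,16.5,1.0,0,0,0,-1],
  [0.5,20,1.2,0,0,0,-1],
  [0.6,23.5,1.4,0,0,0,-1],
  [0.7,27,1.6,0,0,0,-1],
  [0.8,30,1.8,0,0,0,-1],
  [0.8,32.5,2,0,0,0,-1],
  [0.8,34,2,0,0,0,-1],
  [0.8,34,2,0,0,0,-1],
])

```text
clock: 3.0
tcp_pos: [0.5474, -0.2619, 0.1988]
orientation: [179.9, -0.0, 20.3]
ft_force: [0.3, -0.7, -0.8]
grip_width: 1.004
```

```bash
python3 -c "
from h import *
s=st();a=r.get_image('wrist');z(a,0,0,640,480,1,'pics/w1.png')
q=[.65183,-.22056,.35853,1.532]
W=place(pailpts(q[3]),*q[:3]);print(proj('wrist',W,(s['tcp_pos'],s['orientation'])))"
```

```text
t 3.0 tcp [ 0.5474 -0.2619  0.1988] rpy [ 1.7992e+02 -4.0000e-02  2.0310e+01] F [ 0.35 -0.71 -0.85] M [-0.042  0.036  0.011] w 1.004
[[324.38340911 171.05168573]
 [324.62922939 293.35824865]
 [488.46345953 156.3975259 ]
 [471.26947726 301.34943511]
 [485.12180215 236.65075272]]
```

View pics/w1.png

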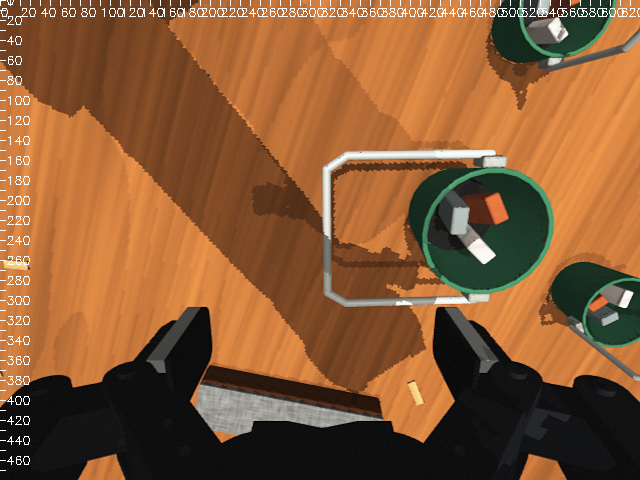

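```bash
python3 -c "
from h import *
a=None
s=r.get_state()
import cv2
im=cv2.imread('pics/w1.png')[:,:,::-1]
z(im,300,130,280,190,3,'pics/w1z.png')"
```

```text
(no output)
```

View pics/w1z.png

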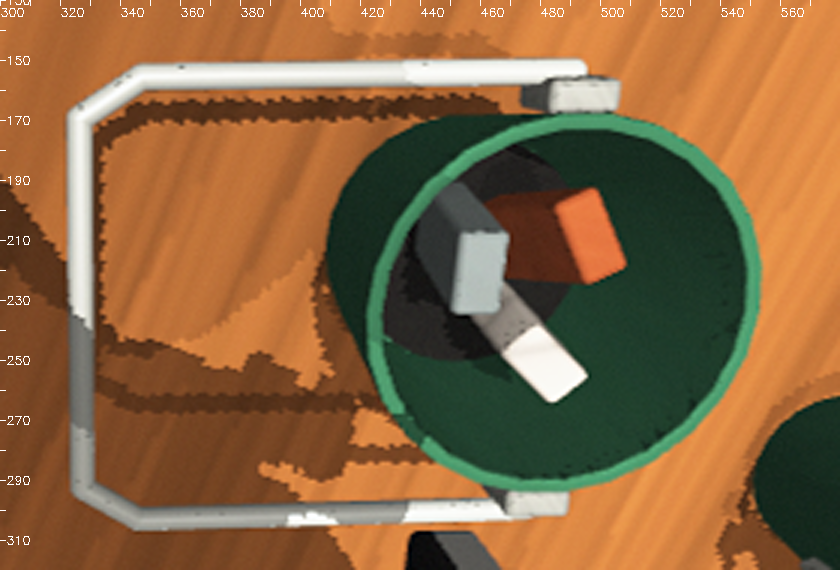

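```bash
python3 - <<'E'
from h import *
pose=(np.array([.5474,-.2619,.1988]),[179.92,-.04,20.31])
T=np.array([[399.6,270.3],[429.7,259.1],[398.6,228.1]])
S=np.array([[251.7,236.7],[216.1,236.7],[228.6,262.6]])
Wp=np.array([[327,168],[327.5,292.5],[488,230],[494,154],[476,301]])
ph=np.linspace(0,2*np.pi,60,endpoint=False);C=np.c_[.046*np.cos(ph),.046*np.sin(ph),0*ph+.08]
def ec(n,p):
    q=proj(n,place(C,*p[:3]),pose);return (q.max(0)+q.min(0))/2
def f(p,full=False,ww=2):
    P=pailpts(p[3]);P[0,1]=p[4];P[1,1]=-p[4]
    W=place(P,*p[:3])
    I=[0,1]
    t=np.r_[proj("top",W[I]),[ec("top",p)]]-T
    s=np.r_[proj("scene",W[I]),[ec("scene",p)]]-S
    E=P[[2,3]].copy();E[:,1]*=56/54
    w=np.r_[proj("wrist",W[I],pose),[ec("wrist",p)],proj("wrist",place(E,*p[:3]),pose)]-Wp
    # weights in mm-ish: top 2.6mm/px, scene 3, wrist .75 
    e=np.r_[t*2.6,s*2.6,w*.75*ww]
    return np.r_[t,s,w] if full else e.ravel()
for ww in(1,2,4):
    q=least_squares(f,[.65,-.22,.36,1.5,.045],loss="soft_l1",kwargs=dict(ww=ww));print(q.x.round(4),np.degrees(q.x[2:4]).round(2))
    P=pailpts(q.x[3]);print("mid",place((P[0]+P[1])/2,*q.x[:3]).round(4))
print(f(q.x,True).round(1))
E
```

```text
[ 0.653  -0.2186  0.359   1.524   0.0457] [20.57 87.32]
mid [[ 0.5482 -0.2579  0.0752]]
[ 0.653  -0.2182  0.3613  1.524   0.0456] [20.7  87.32]
mid [[ 0.5484 -0.2577  0.0752]]
[ 0.6529 -0.218   0.3629  1.524   0.0455] [20.79 87.32]
mid [[ 0.5484 -0.2577  0.0752]]
[[-1.6  0.1]
 [-1.6 -0.3]
 [-0.8 -0.5]
 [-0.4 -0.2]
 [ 0.   0.2]
 [ 0.1 -0.2]
 [ 0.1 -0. ]
 [ 0.1  0. ]
 [ 0.7  0.6]
 [-2.3 -3.8]
 [-1.8  0.2]]
```

```bash
python3 -c "
from h import *
st();move([.5484,-.2577,.066],20.7)"
```

```text
t 3.05 tcp [ 0.5468 -0.2599  0.199 ] rpy [-1.7999e+02 -4.0000e-02  2.0380e+01] F [-0.78  0.6   0.1 ] M [ 0.009 -0.039 -0.073] w 1.0
shift [ 0.22 -0.15 13.3 ] turn [-0.01 -0.04 -0.32]
```

Emit:
arm_command([
  [0.1,0,1,0,0,0,0.3],
  [0.2,-0.1,2,0,0,0,0.3],
  [0.2,-0.1,3.5,0,0,-0.3,0.3],
  [0.2,-0.1,5,0,0,-0.3,0.3],
  [0.2,-0.1,6.5,0,0,-0.3,0.3],
  [0.2,-0.1,8,0,0,-0.3,0.3],
  [0.2,-0.1,9,0,0,-0.3,0.3],
  [0.2,-0.1,10,0,0,-0.3,0.3],
  [0.2,-0.1,10,0,0,-0.3,0.3],
  [0.2,-0.1,10,0,0,-0.3,0.3],
], grip_force=20)

```text
clock: 3.88
tcp_pos: [0.5479, -0.2575, 0.0985]
orientation: [-179.9, 0.0, 20.7]
ft_force: [0.3, -0.3, -0.8]
grip_width: 0.345
```

```bash
python3 -c "
from h import *
s=st();a=r.get_image('wrist');z(a,0,0,640,480,1,'pics/w2.png')
m=[.5484,-.2577,.0752]
print(proj('wrist',[m],(s['tcp_pos'],s['orientation'])))
move([.5484,-.2577,.064],20.7)"
```

```text
t 3.88 tcp [ 0.5479 -0.2575  0.0985] rpy [-179.92    0.     20.71] F [ 0.26 -0.26 -0.8 ] M [ 0.051 -0.007 -0.03 ] w 0.345
[[326.084746   298.65260303]]
shift [-0.01 -0.04  3.53] turn [ 0.   -0.06 -0.  ]
```

View pics/w2.png

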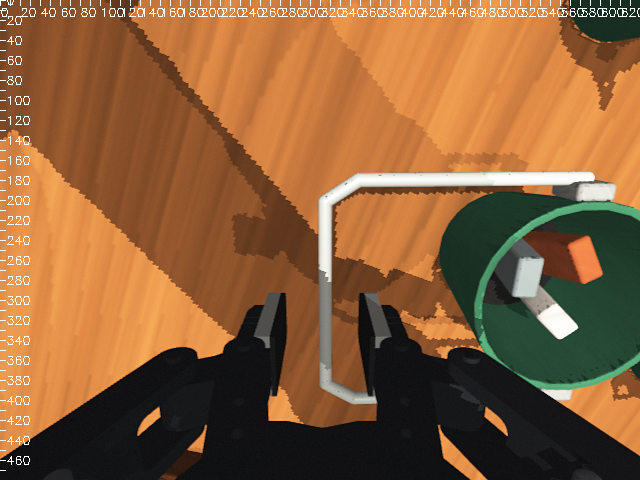

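Emit:
arm_command([
  [0,0,0.8,0,0,0,0.3],
  [0,0,1.6,0,0,0,0.4],
  [0,0,2.4,0,0,0,0.5],
  [0,0,3.1,0,0,0,0.6],
  [0,0,3.4,0,0,0,0.7],
  [0,0,3.4,0,0,0,0.7],
], grip_force=5)

```text
clock: 4.43
tcp_pos: [0.5476, -0.2575, 0.0638]
orientation: [-179.9, 0.0, 20.7]
ft_force: [0.4, -0.1, 0.3]
grip_width: 0.15
```

```bash
python3 -c "
from h import *
s=st();a=r.get_image('wrist');z(a,200,150,300,250,2,'pics/w3.png')"
```

```text
t 4.43 tcp [ 0.5476 -0.2575  0.0638] rpy [-1.7989e+02  3.0000e-02  2.0690e+01] F [ 0.41 -0.15  0.33] M [-0.007  0.019  0.056] w 0.15
```

View pics/w3.png

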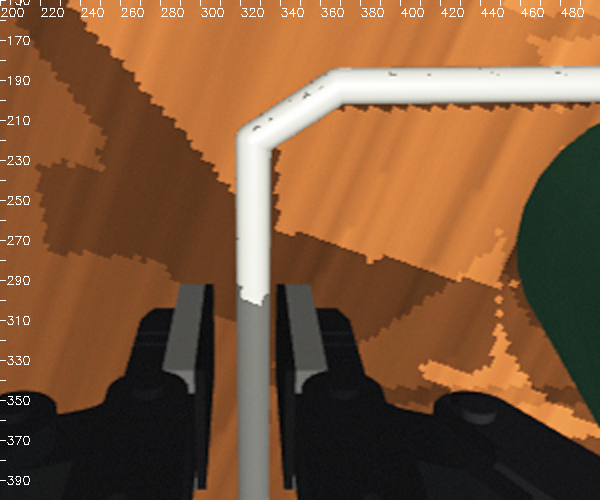

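Emit:
arm_command([
  [0.1,0,0,0,0,0,0.7],
  [0.15,0,0,0,0,0,0.75],
  [0.15,0,0,0,0,0,0.8],
  [0.15,0,0,0,0,0,0.84],
  [0.15,0,0,0,0,0,0.88],
  [0.15,0,0,0,0,0,0.9],
  [0.15,0,0,0,0,0,0.9],
], grip_force=5)

```text
clock: 5.07
tcp_pos: [0.5493, -0.2575, 0.0646]
orientation: [-180.0, 0.0, 20.7]
ft_force: [-0.9, -1.0, 0.4]
grip_width: 0.058
```

```bash
python3 -c "
from h import *
s=st()
import numpy as np
piv=np.array([.653,-.218,.07]);u=rz(.3613)[:,0]
for th in (87,80,75,70,65,60,50,40,30,20,10,0):
    t=np.radians(th);m=piv-u*.112*np.sin(t)+np.array([0,0,.112*np.cos(t)])
    p=piv-u*.112*np.sin(np.radians(87.3))+np.array([0,0,.112*np.cos(np.radians(87.3))])
    d=m-p;print(th,'dx',round(d@u*100,2),'dz(up)',round(d[2]*100,2))
"
```

```text
t 5.07 tcp [ 0.5493 -0.2575  0.0646] rpy [-1.7995e+02  2.0000e-02  2.0690e+01] F [-0.86 -1.02  0.38] M [-0.18   0.169  0.03 ] w 0.058
87 dx 0.0 dz(up) 0.06
80 dx 0.16 dz(up) 1.42
75 dx 0.37 dz(up) 2.37
70 dx 0.66 dz(up) 3.3
65 dx 1.04 dz(up) 4.21
60 dx 1.49 dz(up) 5.07
50 dx 2.61 dz(up) 6.67
40 dx 3.99 dz(up) 8.05
30 dx 5.59 dz(up) 9.17
20 dx 7.36 dz(up) 10.0
10 dx 9.24 dz(up) 10.5
0 dx 11.19 dz(up) 10.67
```

Emit:
arm_command([
  [0,0,-0.5,0,0,0,0.9],
  [0.08,0,-1,0,0,0,0.9],
  [0.16,0,-1.5,0,0,0,0.9],
  [0.25,0,-2,0,0,0,0.9],
  [0.37,0,-2.4,0,0,0,0.9],
  [0.5,0,-2.8,0,0,0,0.9],
  [0.66,0,-3.3,0,0,0,0.9],
  [0.66,0,-3.3,0,0,0,0.9],
], grip_force=5)

```text
clock: 5.73
tcp_pos: [0.5559, -0.2556, 0.0989]
orientation: [180.0, 0.0, 20.7]
ft_force: [-3.9, -0.5, 0.9]
grip_width: 0.059
```

```bash
python3 -c "
from h import *
s=st();a=r.get_image('wrist');z(a,0,0,640,480,1,'pics/w4.png')"
```

```text
t 5.73 tcp [ 0.5559 -0.2556  0.0989] rpy [1.7996e+02 1.0000e-02 2.0690e+01] F [-3.95 -0.47  0.91] M [-0.225  0.71   0.012] w 0.059
```

View pics/w4.png

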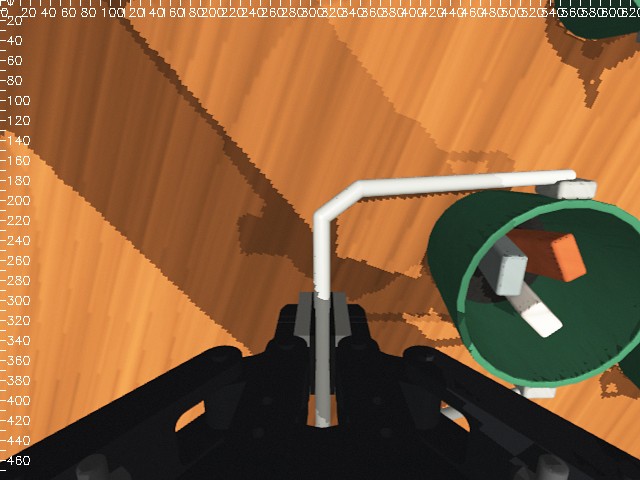

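```bash
python3 -c "
from h import *
pose=(np.array([.5559,-.2556,.0989]),[179.96,.01,20.69])
ph=np.linspace(0,2*np.pi,60,endpoint=False);C=np.c_[.046*np.cos(ph),.046*np.sin(ph),0*ph+.08]
q=proj('wrist',place(C,.653,-.218,.3613),pose);print(q.min(0),q.max(0))
pose=(np.array([.5479,-.2575,.0985]),[-179.92,.0,20.71])
q=proj('wrist',place(C,.653,-.218,.3613),pose);print(q.min(0),q.max(0))
"
```

```text
[455.59990866 197.46630232] [666.6032556  388.34396862]
[473.85897329 200.32069283] [685.34289063 391.00723768]
```

Emit:
arm_command([
  [-0.1,0,0,0,0,0,0.9],
  [-0.05,0,-0.3,0,0,0,0.9],
  [0.1,0,-0.7,0,0,0,0.9],
  [0.25,0,-1.0,0,0,0,0.9],
  [0.25,0,-1.0,0,0,0,0.9],
], grip_force=5)

```text
clock: 6.2
tcp_pos: [0.5588, -0.2545, 0.1092]
orientation: [179.9, -0.0, 20.7]
ft_force: [1.2, 1.4, -1.4]
grip_width: 0.062
```

```bash
python3 -c "
from h import *
s=st()"
```

```text
t 6.2 tcp [ 0.5588 -0.2545  0.1092] rpy [ 1.7994e+02 -4.0000e-02  2.0720e+01] F [ 1.19  1.4  -1.44] M [ 0.222 -0.171  0.065] w 0.062
```

Emit:
arm_command([
  [0,0,0,0,0,0,0.76],
  [0.1,0,-0.2,0,0,0,0.76],
  [0.5,0,-0.9,0,0,0,0.76],
  [1.0,0,-1.55,0,0,0,0.76],
  [1.5,0,-2.2,0,0,0,0.76],
  [2.1,0,-2.8,0,0,0,0.76],
  [2.8,0,-3.5,0,0,0,0.76],
  [3.5,0,-4.0,0,0,0,0.76],
  [4.4,0,-4.6,0,0,0,0.76],
  [4.4,0,-4.6,0,0,0,0.76],
], grip_force=5)

```text
clock: 7.03
tcp_pos: [0.6032, -0.2385, 0.1573]
orientation: [179.8, -0.3, 20.8]
ft_force: [0.4, -0.3, -0.1]
grip_width: 0.121
```

```bash
python3 -c "
from h import *
s=st();a=r.get_image('wrist');z(a,0,0,640,480,1,'pics/w5.png')"
```

```text
t 7.03 tcp [ 0.6032 -0.2385  0.1573] rpy [179.79  -0.31  20.81] F [ 0.44 -0.3  -0.09] M [-0.025 -0.023  0.029] w 0.121
```

View pics/w5.png

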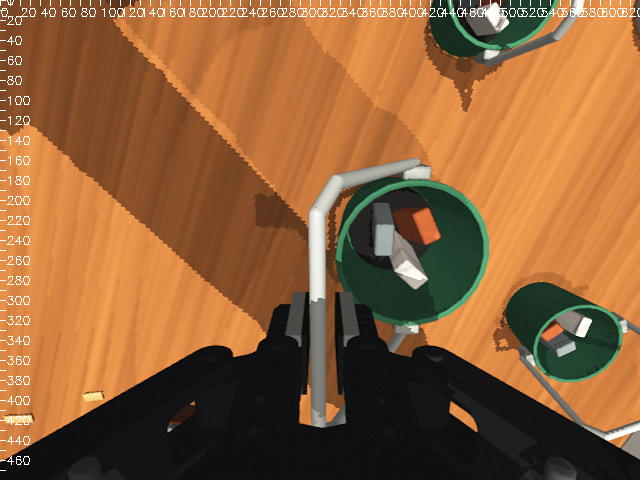

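Emit:
arm_command([
  [0.4,0,-0.2,0,0,0,0.76],
  [0.9,0,-0.45,0,0,0,0.76],
  [1.5,0,-0.7,0,0,0,0.76],
  [2.2,0,-0.9,0,0,0,0.76],
  [2.9,0,-1.1,0,0,0,0.76],
  [3.6,0,-1.2,0,0,0,0.76],
  [4.3,0,-1.3,0,0,0,0.76],
  [4.9,0,-1.35,0,0,0,0.76],
  [5.4,0,-1.4,0,0,0,0.76],
  [5.6,0,-1.4,0,0,0,0.76],
  [5.6,0,-1.4,0,0,0,0.76],
], grip_force=5)

```text
clock: 8.0
tcp_pos: [0.6549, -0.2185, 0.1704]
orientation: [179.8, -0.2, 20.8]
ft_force: [0.1, 0.2, -0.3]
grip_width: 0.121
```

```bash
python3 -c "
from h import *
s=st();a=r.get_image('wrist');z(a,0,0,640,480,1,'pics/w6.png')
b=r.get_image('scene');z(b,150,190,140,130,5,'pics/s6.png')"
```

```text
t 8.0 tcp [ 0.6549 -0.2185  0.1704] rpy [179.83  -0.22  20.82] F [ 0.07  0.24 -0.33] M [0.043 0.034 0.069] w 0.121
```

View pics/w6.png

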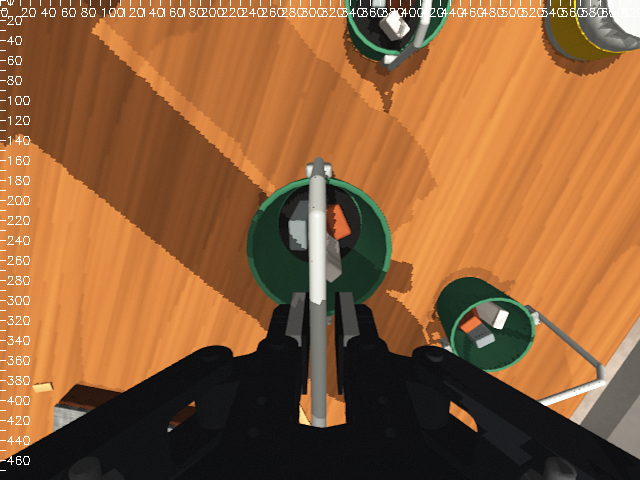

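View pics/s6.png

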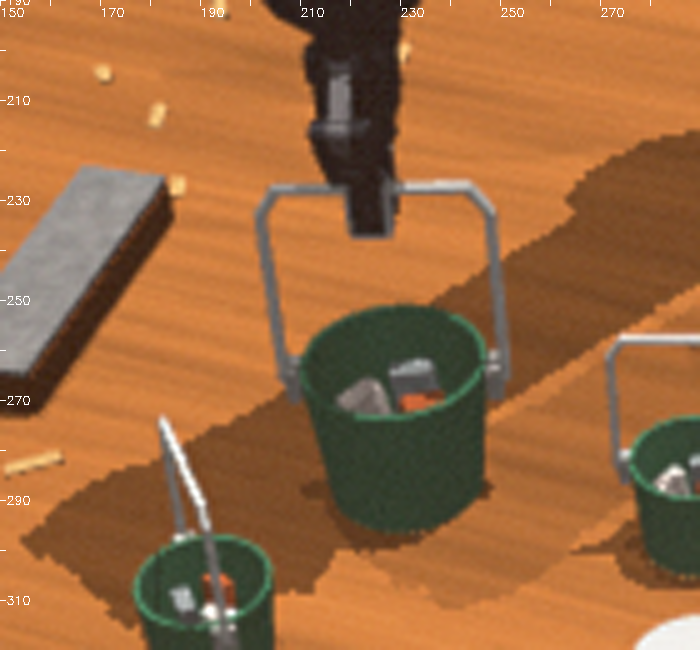

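Emit:
arm_command([
  [0,0,-0.2,0,0,0,0.76],
  [-0.05,0,-0.3,0,0,0,0.84],
  [-0.1,0,-0.3,0,0,0,0.95],
  [-0.1,0,-0.3,0,0,0,1],
  [-0.1,0,-0.3,0,0,0,1],
  [-0.1,0,-0.3,0,0,0,1],
  [-0.1,0,-0.3,0,0,0,1],
], grip_force=40)

```text
clock: 8.68
tcp_pos: [0.6534, -0.2193, 0.1739]
orientation: [179.8, -0.2, 20.8]
ft_force: [-0.7, -0.3, 2.7]
grip_width: 0.051
```

```bash
python3 -c "
from h import *
s=st()"
```

```text
t 8.68 tcp [ 0.6534 -0.2193  0.1739] rpy [179.82  -0.21  20.79] F [-0.66 -0.27  2.67] M [0.067 0.122 0.059] w 0.051
```

Emit:
arm_command([
  [0,0,-0.2,0,0,0,1],
  [0,0,-0.6,0,0,0,1],
  [0,0,-1.2,0,0,0,1],
  [0,0,-2,0,0,0,1],
  [0,0,-3,0,0,0,1],
  [0,0,-4.2,0,0,0,1],
  [0,0,-5.5,0,0,0,1],
  [0,0,-7,0,0,0,1],
  [0,0,-8.4,0,0,0,1],
  [0,0,-9.6,0,0,0,1],
  [0,0,-10.5,0,0,0,1],
  [0,0,-11,0,0,0,1],
])

```text
clock: 9.68
tcp_pos: [0.6535, -0.2193, 0.2865]
orientation: [179.7, -0.3, 20.8]
ft_force: [0.5, 0.3, -6.3]
grip_width: 0.046
```

```bash
python3 -c "
from h import *
s=st();a=r.get_image('wrist');z(a,0,0,640,480,1,'pics/w7.png')
b=r.get_image('scene');z(b,110,150,310,200,2,'pics/s7.png')
import numpy as np
a0=-.25427;n=np.array([.60629,.16028,0])
for X in(-.13,-.042,0): print(X,n+rz(a0)@[X,0,0])
move([.50,-.12,.285],3)
"
```

```text
t 9.68 tcp [ 0.6535 -0.2193  0.2865] rpy [179.68  -0.35  20.8 ] F [ 0.47  0.34 -6.25] M [-0.033 -0.045 -0.007] w 0.046
-0.13 [0.48046987 0.19298006 0.        ]
-0.042 [0.56564042 0.17084464 0.        ]
0 [0.60629 0.16028 0.     ]
shift [-10.83 -14.74  -0.08] turn [ 0.25 -0.39 17.79]
```

View pics/w7.png

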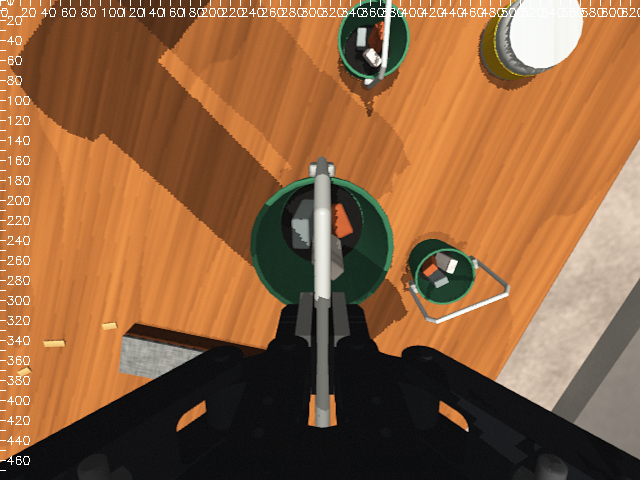

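View pics/s7.png

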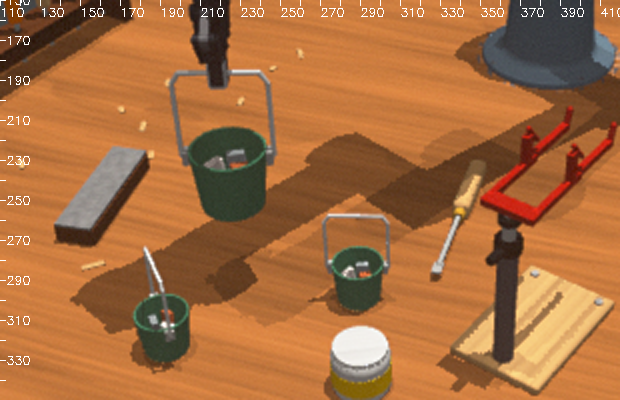

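Emit:
arm_command([
  [-0.3,-0.2,0,0,0,0.3,1],
  [-1,-0.8,0,0,0,1,1],
  [-2.2,-1.8,0,0,0,2,1],
  [-3.8,-3,0,0,0,3,1],
  [-5.6,-4.5,0,0,0,4.5,1],
  [-7.5,-6,0,0,0,6,1],
  [-9.4,-7.5,0,0,0,7.5,1],
  [-11.2,-9,0,0,0,9,1],
  [-12.8,-10.2,0,0,0,10,1],
  [-14,-11.2,0,0,0,11,1],
  [-14.7,-11.8,0,0,0,12,1],
  [-15,-12,0,0,0,12,1],
])

```text
clock: 10.78
tcp_pos: [0.4688, -0.1595, 0.2839]
orientation: [179.8, -0.3, 8.8]
ft_force: [-0.6, 0.0, -6.2]
grip_width: 0.052
```

```bash
python3 -c "
from h import *
s=st()
move([.455,.02,.286],-3)
move([.44,.203,.286],-14.6)
"
```

```text
t 10.78 tcp [ 0.4688 -0.1595  0.2839] rpy [179.82  -0.32   8.75] F [-0.62  0.04 -6.17] M [0.121 0.151 0.088] w 0.052
shift [  1.37 -17.95  -0.26] turn [ 0.14 -0.34 11.75]
shift [  2.67 -36.27  -0.31] turn [ 0.11 -0.36 23.35]
```

Emit:
arm_command([
  [0,-0.3,0,0,0,0.3,1],
  [0,-1.1,0,0,0,1,1],
  [0.1,-2.6,0,0,0,2,1],
  [0.3,-4.4,-0.1,0,0,3,1],
  [0.5,-6.6,-0.1,0,0,4.5,1],
  [0.7,-9,-0.1,0,0,6,1],
  [0.9,-11.4,-0.2,0,0,7.5,1],
  [1.1,-13.6,-0.2,0,0,9,1],
  [1.2,-15.4,-0.3,0,0,10,1],
  [1.3,-16.9,-0.3,0,0,11,1],
  [1.4,-17.7,-0.3,0,0,11.7,1],
  [1.4,-18,-0.3,0,0,11.7,1],
])

```text
clock: 11.78
tcp_pos: [0.4561, 0.0222, 0.2863]
orientation: [180.0, -0.4, -2.8]
ft_force: [0.9, 1.0, -7.1]
grip_width: 0.051
```

```bash
python3 -c "
from h import *
s=st()
move([.44,.203,.286],-14.6)
"
```

```text
t 11.78 tcp [0.4561 0.0222 0.2863] rpy [179.96  -0.39  -2.83] F [ 0.94  1.04 -7.05] M [ 0.205 -0.031 -0.003] w 0.051
shift [ -2.5  -17.98   0.  ] turn [-0.   -0.4  11.77]
```

Emit:
arm_command([
  [0,-0.3,0,0,0,0.3,1],
  [-0.1,-1.1,0,0,0,1,1],
  [-0.3,-2.6,0,0,0,2,1],
  [-0.6,-4.4,0,0,0,3,1],
  [-0.9,-6.6,0,0,0,4.5,1],
  [-1.2,-9,0,0,0,6,1],
  [-1.6,-11.4,0,0,0,7.5,1],
  [-1.9,-13.6,0,0,0,9,1],
  [-2.1,-15.4,0,0,0,10,1],
  [-2.3,-16.9,0,0,0,11,1],
  [-2.5,-17.7,0,0,0,11.8,1],
  [-2.5,-18,0,0,0,11.8,1],
])

```text
clock: 12.78
tcp_pos: [0.4404, 0.2044, 0.2859]
orientation: [-179.9, -0.4, -14.6]
ft_force: [0.4, 0.7, -6.0]
grip_width: 0.053
```

```bash
python3 -c "
from h import *
s=st();a=r.get_image('wrist');z(a,0,0,640,480,1,'pics/w8.png')
print(proj('wrist',place([[-.077,.028,.018],[-.077,-.028,.018],[-.012,.028,.01],[-.012,-.028,.01]],.60629,.16028,-.25427,.2315),(s['tcp_pos'],s['orientation'])).round(1))
b=r.get_image('scene');z(b,330,130,150,150,4,'pics/s8.png')
b=r.get_image('top');z(b,200,180,120,110,6,'pics/t8.png')
"
```

```text
t 12.78 tcp [0.4404 0.2044 0.2859] rpy [-179.91   -0.38  -14.58] F [ 0.41  0.68 -5.97] M [ 0.218 -0.005  0.01 ] w 0.053
[[526.1 231. ]
 [509.5 337. ]
 [649.5 226.7]
 [623.8 328.8]]
```

View pics/w8.png

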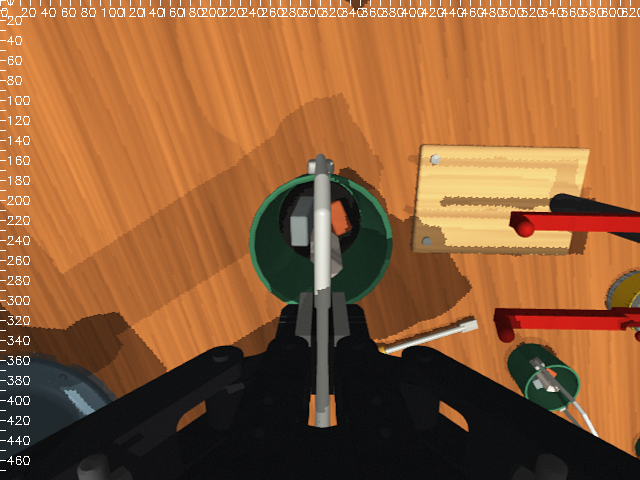

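View pics/s8.png

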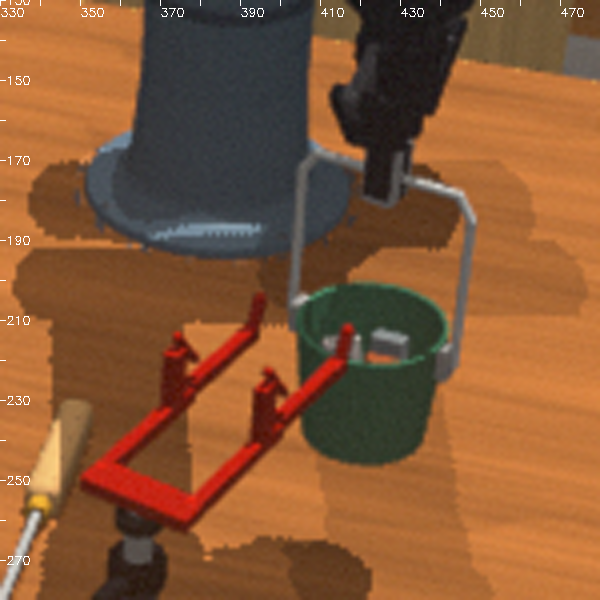

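View pics/t8.png

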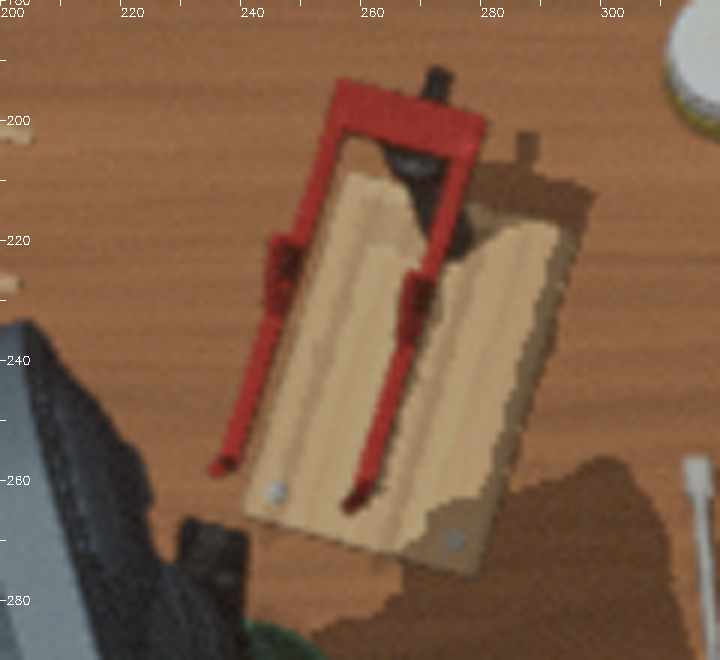

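```bash
cat >> h.py <<'E'
SX,SY,SA=.60629,.16028,-.25427
def sf(p): return rz(-SA)@(np.array(p)-[SX,SY,0])
E
python3 -c "
from h import *
s=st();print(sf(s['tcp_pos']).round(4))
p=np.array([SX,SY,.286])+rz(SA)@[-.105,0,0];move(p,-14.57)
p=np.array([SX,SY,.275])+rz(SA)@[-.042,0,0];move(p,-14.57)
import cv2
im=cv2.imread('pics/w8.png')[:,:,::-1];z(im,480,190,160,170,4,'pics/w8z.png')
"
```

```text
t 12.93 tcp [0.4405 0.2026 0.2859] rpy [179.99  -0.42 -14.63] F [-0.05 -1.07 -6.59] M [-0.169  0.049  0.01 ] w 0.051
[-0.1711 -0.0007  0.2859]
shift [ 6.61 -0.08  0.04] turn [ 0.01 -0.42 -0.06]
shift [12.9  -0.09  1.19] turn [ 0.01 -0.42 -0.06]
```

View pics/w8z.png

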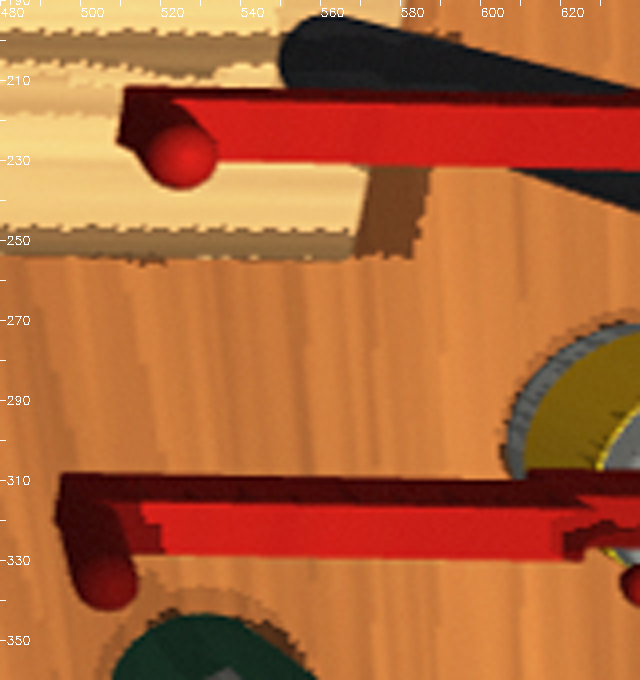

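```bash
python3 -c "
from h import *
pose=(np.array([.4404,.2044,.2859]),[-179.91,-.38,-14.58])
for H in(.2255,.2315,.2375):
  for x in(-.05,):
    print(H,proj('wrist',place([[x,.032,0],[x,.024,0],[x,-.024,0],[x,-.032,0],[-.077,.028,.018],[-.077,-.028,.018]],SX,SY,SA,H),pose).round(1).tolist())
"
```

```text
0.2255 [[554.3, 212.2], [551.7, 227.0], [537.3, 308.7], [535.1, 321.4], [519.6, 227.9], [503.9, 331.1]]
0.2315 [[561.3, 214.6], [558.6, 229.7], [543.3, 313.6], [540.9, 326.5], [526.1, 231.0], [509.4, 337.0]]
0.2375 [[568.7, 217.1], [565.8, 232.7], [549.6, 318.7], [547.1, 331.9], [533.0, 234.3], [515.2, 343.3]]
```

Emit:
arm_command([
  [0.3,0,0,0,0,0,1],
  [0.9,0,0,0,0,0,1],
  [2,-0.1,0,0,0,0,1],
  [3.3,-0.1,0,0,0,0,1],
  [4.8,-0.1,0,0,0,0,1],
  [6.4,-0.1,0,0,0,0,1],
  [8,-0.1,0,0,0,0,1],
  [9.5,-0.1,0,0,0,0,1],
  [10.8,-0.1,0,0,0,0,1],
  [11.8,-0.1,0,0,0,0,1],
  [12.4,-0.1,0,0,0,0,1],
  [12.7,-0.1,0,0,0,0,1],
])

```text
clock: 13.93
tcp_pos: [0.5653, 0.1705, 0.2863]
orientation: [180.0, -0.4, -14.7]
ft_force: [-0.0, 0.2, -6.2]
grip_width: 0.05
```

```bash
python3 -c "
from h import *
s=st();print(sf(s['tcp_pos']).round(4))
a=r.get_image('wrist');z(a,0,0,640,480,1,'pics/w9.png')
b=r.get_image('scene');z(b,330,130,150,150,4,'pics/s9.png')
s=st()
"
```

```text
t 13.93 tcp [0.5653 0.1705 0.2863] rpy [179.97  -0.44 -14.72] F [-0.01  0.15 -6.18] M [-0.026  0.007  0.007] w 0.05
[-0.0423 -0.0004  0.2863]
t 14.03 tcp [0.5643 0.171  0.2865] rpy [179.98  -0.41 -14.68] F [ 0.21 -1.11 -6.53] M [-0.006  0.018 -0.089] w 0.047
```

View pics/w9.png

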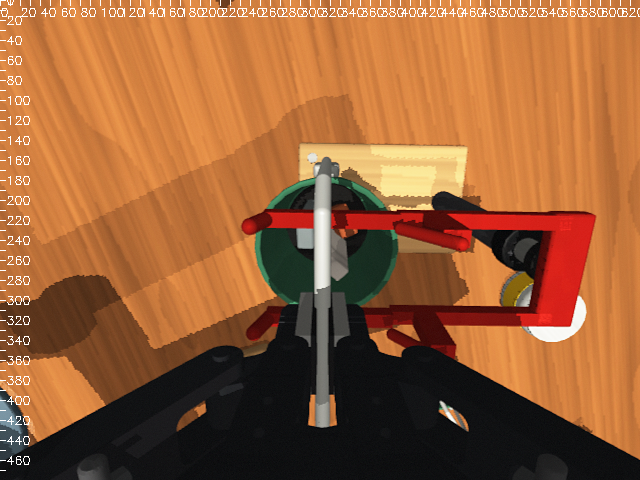

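View pics/s9.png

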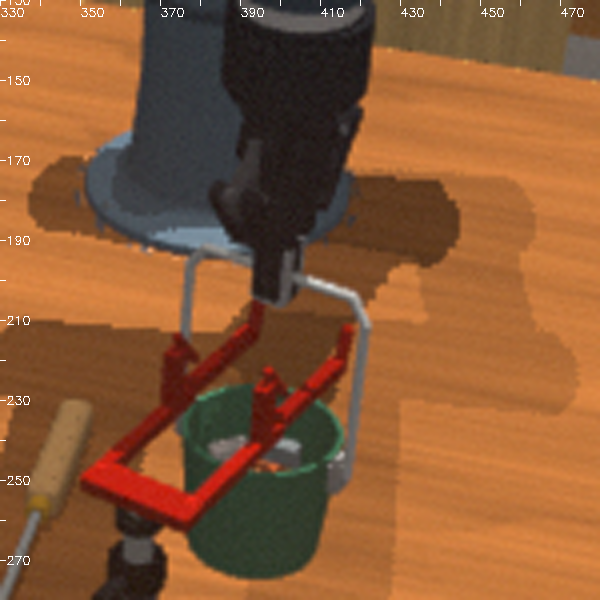

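Emit:
arm_command([
  [0,0,0.2,0,0,0,1],
  [0,0,0.7,0,0,0,1],
  [0,0,1.4,0,0,0,1],
  [0,0,2.1,0,0,0,1],
  [0,0,2.8,0,0,0,1],
  [0,0,3.4,0,0,0,1],
  [0,0,3.8,0,0,0,1],
  [0,0,4.1,0,0,0,1],
  [0,0,4.2,0,0,0,1],
  [0,0,4.2,0,0,0,1],
])

```text
clock: 14.87
tcp_pos: [0.5644, 0.1709, 0.2443]
orientation: [180.0, -0.4, -14.7]
ft_force: [-0.6, -0.2, -6.5]
grip_width: 0.049
```

```bash
python3 -c "
from h import *
s=st();print(sf(s['tcp_pos']).round(4))
a=r.get_image('wrist');z(a,0,0,640,480,1,'pics/w10.png')
b=r.get_image('scene');z(b,330,130,150,150,4,'pics/s10.png')
s=st()
"
```

```text
t 14.87 tcp [0.5644 0.1709 0.2443] rpy [179.97  -0.39 -14.68] F [-0.64 -0.22 -6.51] M [-0.009  0.05   0.01 ] w 0.049
[-4.320e-02 -2.000e-04  2.443e-01]
t 14.97 tcp [0.5648 0.171  0.2448] rpy [180.    -0.44 -14.68] F [ 0.05 -0.51 -6.28] M [-0.023  0.008 -0.003] w 0.049
```

View pics/w10.png

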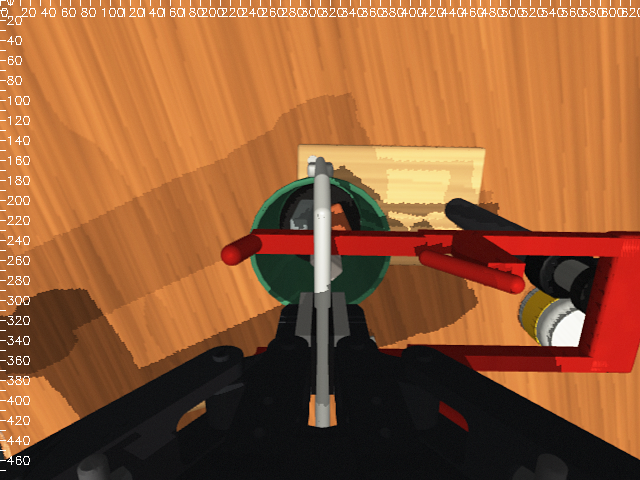

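View pics/s10.png

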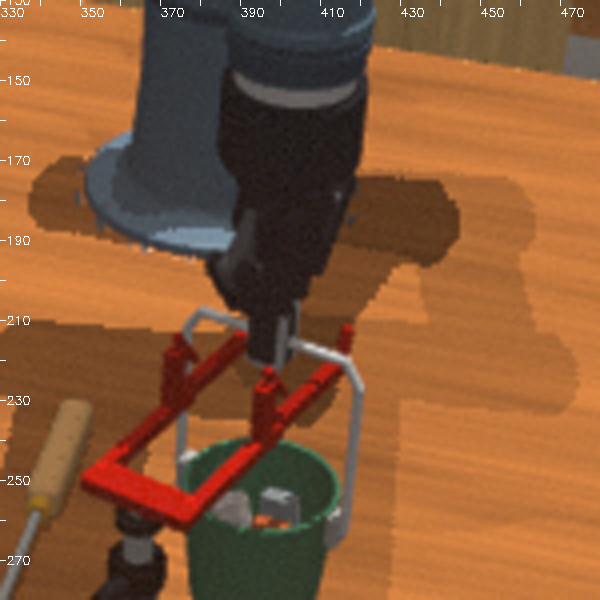

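Emit:
arm_command([
  [0,0,0.1,0,0,0,1],
  [0,0,0.3,0,0,0,1],
  [0,0,0.5,0,0,0,1],
  [0,0,0.65,0,0,0,1],
  [0,0,0.8,0,0,0,1],
  [0,0,0.8,0,0,0,1],
])

```text
clock: 15.47
tcp_pos: [0.5646, 0.1709, 0.2363]
orientation: [180.0, -0.4, -14.7]
ft_force: [0.4, 0.8, -7.2]
grip_width: 0.045
```

Emit:
arm_command([
  [0,0,0.1,0,0,0,1],
  [0,0,0.15,0,0,0,1],
  [0,0,0.2,0,0,0,1],
  [0,0,0.2,0,0,0,1],
])

```text
clock: 15.8
tcp_pos: [0.5645, 0.1709, 0.2342]
orientation: [180.0, -0.4, -14.7]
ft_force: [0.1, -0.0, -5.6]
grip_width: 0.05
```

Emit:
arm_command([
  [0,0,0.1,0,0,0,1],
  [0,0,0.15,0,0,0,1],
  [0,0,0.2,0,0,0,1],
  [0,0,0.2,0,0,0,1],
])

```text
clock: 16.13
tcp_pos: [0.5645, 0.1708, 0.2321]
orientation: [180.0, -0.4, -14.7]
ft_force: [-0.3, -0.0, -5.9]
grip_width: 0.049
```

Emit:
arm_command([
  [0,0,0.05,0,0,0,1],
  [0,0,0.1,0,0,0,1],
  [0,0,0.1,0,0,0,1],
  [0,0,0.1,0,0,0,1],
])

```text
clock: 16.47
tcp_pos: [0.5644, 0.1708, 0.231]
orientation: [180.0, -0.4, -14.7]
ft_force: [-0.3, 0.4, -6.9]
grip_width: 0.05
```

Emit:
arm_command([
  [0,0,0.05,0,0,0,1],
  [0,0,0.1,0,0,0,1],
  [0,0,0.1,0,0,0,1],
  [0,0,0.1,0,0,0,1],
])

```text
clock: 16.8
tcp_pos: [0.5644, 0.1708, 0.2299]
orientation: [180.0, -0.4, -14.7]
ft_force: [-0.5, -0.7, -6.7]
grip_width: 0.053
```

```bash
python3 -c "
from h import *
s=st();print(sf(s['tcp_pos']).round(4))
b=r.get_image('scene');z(b,360,180,70,80,8,'pics/s11.png')
a=r.get_image('wrist');z(a,200,180,440,230,1,'pics/w11.png')
s=st()
"
```

```text
t 16.8 tcp [0.5644 0.1708 0.2299] rpy [179.95  -0.36 -14.68] F [-0.54 -0.71 -6.67] M [-0.015  0.095  0.058] w 0.053
[-0.0432 -0.0004  0.2299]
t 16.9 tcp [0.5645 0.1708 0.23  ] rpy [179.96  -0.37 -14.68] F [-0.68  0.23 -7.38] M [0.019 0.047 0.028] w 0.046
```

View pics/s11.png

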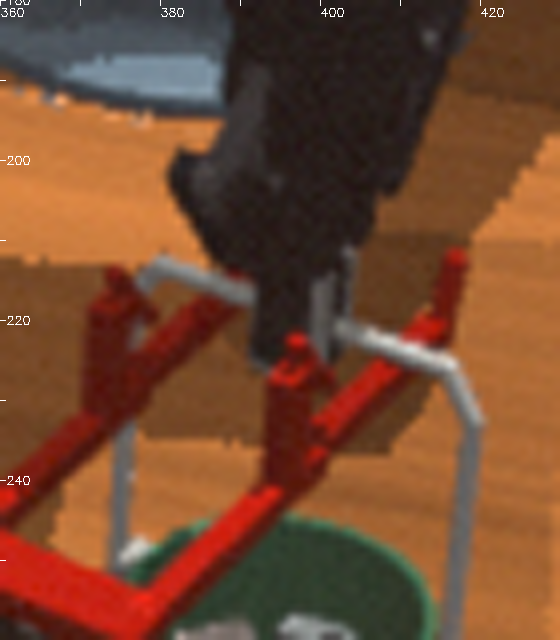

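View pics/w11.png

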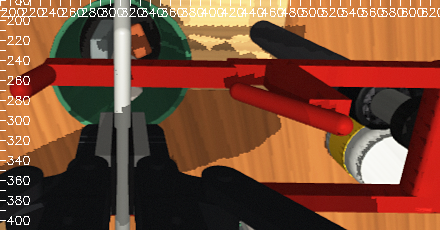

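Emit:
arm_command([
  [0,0,0.05,0,0,0,1],
  [0,0,0.1,0,0,0,1],
  [0,0,0.1,0,0,0,1],
  [0,0,0.1,0,0,0,1],
])

```text
clock: 17.23
tcp_pos: [0.5645, 0.1709, 0.2292]
orientation: [180.0, -0.4, -14.7]
ft_force: [0.1, 0.3, -4.4]
grip_width: 0.052
```

Emit:
arm_command([
  [0,0,0.05,0,0,0,1],
  [0,0,0.1,0,0,0,1],
  [0,0,0.1,0,0,0,1],
  [0,0,0.1,0,0,0,1],
])

```text
clock: 17.57
tcp_pos: [0.5646, 0.1709, 0.2284]
orientation: [180.0, -0.4, -14.7]
ft_force: [0.0, -0.4, -3.3]
grip_width: 0.049
```

```bash
python3 -c "
from h import *
s=st();print(sf(s['tcp_pos']).round(4))
b=r.get_image('scene');z(b,360,180,70,80,8,'pics/s12.png')
s=st()
"
```

```text
t 17.57 tcp [0.5646 0.1709 0.2284] rpy [179.98  -0.4  -14.69] F [ 0.01 -0.4  -3.34] M [-0.047  0.115  0.018] w 0.049
[-0.043  -0.0003  0.2284]
t 17.62 tcp [0.5646 0.1708 0.2284] rpy [179.98  -0.41 -14.68] F [-1.    0.39 -3.2 ] M [0.039 0.178 0.013] w 0.048
```

View pics/s12.png

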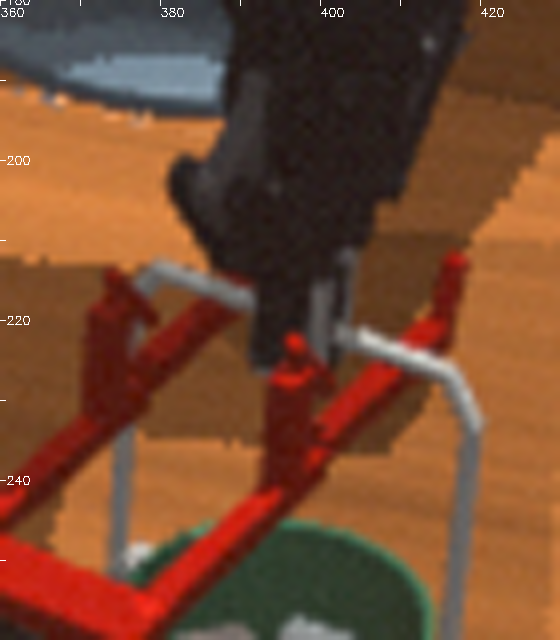

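Emit:
arm_command([
  [0.1,0,0.02,0,0,0,1],
  [0.3,0,0.04,0,0,0,1],
  [0.6,0,0.05,0,0,0,1],
  [0.9,0,0.05,0,0,0,1],
  [1.2,0,0.05,0,0,0,1],
  [1.5,0,0.05,0,0,0,1],
  [1.8,0,0.05,0,0,0,1],
  [2,0,0.05,0,0,0,1],
  [2,0,0.05,0,0,0,1],
])

```text
clock: 18.37
tcp_pos: [0.5848, 0.1655, 0.228]
orientation: [180.0, -0.5, -14.7]
ft_force: [-1.6, 0.5, -3.4]
grip_width: 0.05
```

```bash
python3 -c "
from h import *
s=st();print(sf(s['tcp_pos']).round(4))
b=r.get_image('scene');z(b,350,180,80,80,8,'pics/s13.png')
a=r.get_image('wrist');z(a,200,180,440,230,1,'pics/w13.png')
s=st()
"
```

```text
t 18.37 tcp [0.5848 0.1655 0.228 ] rpy [179.98  -0.46 -14.7 ] F [-1.56  0.52 -3.4 ] M [-0.021  0.009 -0.008] w 0.05
[-0.0221 -0.0003  0.228 ]
t 18.47 tcp [0.5848 0.1656 0.2282] rpy [179.98  -0.49 -14.7 ] F [ 1.27 -0.4  -3.8 ] M [-0.041 -0.103 -0.02 ] w 0.053
```

View pics/s13.png

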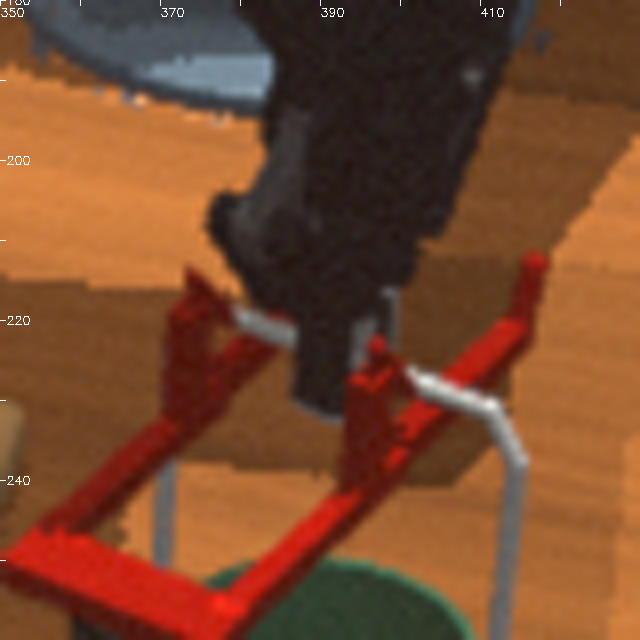

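View pics/w13.png

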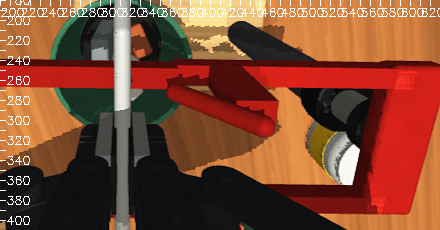

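Emit:
arm_command([
  [0.1,0,0.05,0,0,0,1],
  [0.3,0,0.08,0,0,0,1],
  [0.5,0,0.08,0,0,0,1],
  [0.8,0,0.08,0,0,0,1],
  [1.1,0,0.08,0,0,0,1],
  [1.3,0,0.08,0,0,0,1],
  [1.4,0,0.08,0,0,0,1],
  [1.4,0,0.08,0,0,0,1],
])

```text
clock: 19.13
tcp_pos: [0.599, 0.1618, 0.2276]
orientation: [180.0, -0.5, -14.7]
ft_force: [-1.7, -0.5, -1.3]
grip_width: 0.052
```

```bash
python3 -c "
from h import *
s=st();print(sf(s['tcp_pos']).round(4))
a=r.get_image('wrist');z(a,250,180,250,200,3,'pics/w14.png')
s=st()
"
```

```text
t 19.13 tcp [0.599  0.1618 0.2276] rpy [179.98  -0.54 -14.71] F [-1.72 -0.52 -1.3 ] M [ 0.027  0.251 -0.019] w 0.052
[-0.0075 -0.0003  0.2276]
t 19.18 tcp [0.599  0.1619 0.2276] rpy [179.98  -0.56 -14.71] F [-0.38  0.34 -1.71] M [ 0.007  0.156 -0.026] w 0.048
```

View pics/w14.png

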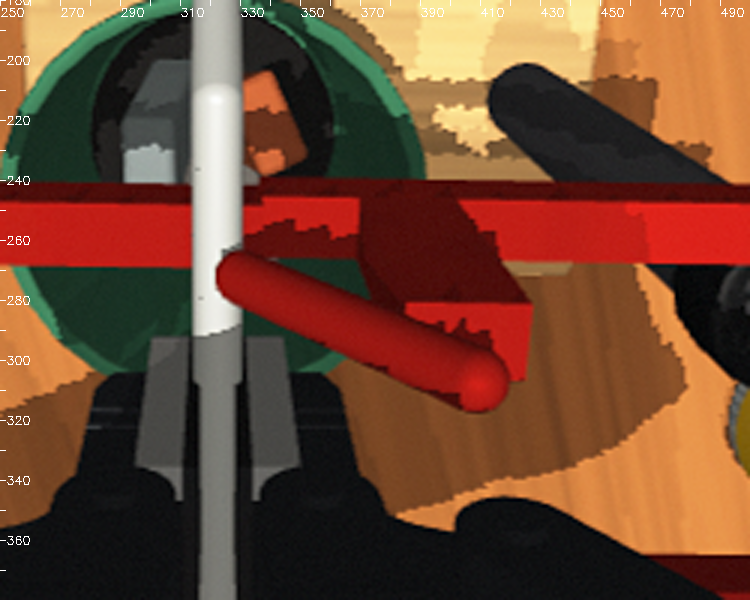

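Emit:
arm_command([
  [0.1,0,0,0,0,0,1],
  [0.3,0,0,0,0,0,1],
  [0.5,0,0,0,0,0,1],
  [0.6,0,0,0,0,0,1],
  [0.65,0,0,0,0,0,1],
  [0.65,0,0,0,0,0,1],
])

```text
clock: 19.68
tcp_pos: [0.606, 0.1599, 0.2273]
orientation: [180.0, -0.6, -14.7]
ft_force: [1.0, -0.1, -4.3]
grip_width: 0.052
```

```bash
python3 -c "
from h import *
s=st();print(sf(s['tcp_pos']).round(4))
a=r.get_image('wrist');z(a,250,180,250,200,3,'pics/w15.png')
s=st()
"
```

```text
t 19.68 tcp [0.606  0.1599 0.2273] rpy [179.97  -0.61 -14.74] F [ 0.97 -0.13 -4.31] M [ 0.002 -0.158 -0.031] w 0.052
[-2.000e-04 -4.000e-04  2.273e-01]
t 19.73 tcp [0.606  0.1599 0.2274] rpy [179.97  -0.61 -14.74] F [ 2.04 -0.15 -6.34] M [-0.021 -0.296 -0.027] w 0.05
```

View pics/w15.png

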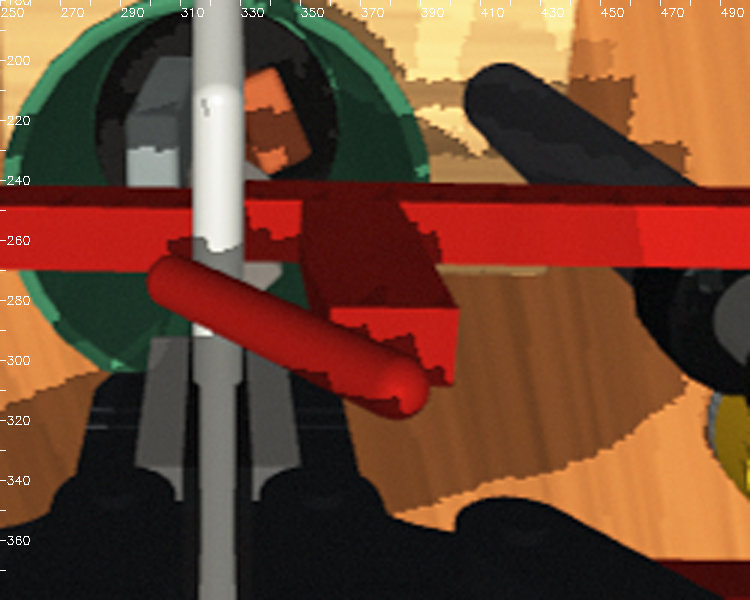

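Emit:
arm_command([
  [0,0,0.05,0,0,0,1],
  [0,0,0.1,0,0,0,1],
  [0,0,0.15,0,0,0,1],
  [0,0,0.2,0,0,0,1],
  [0,0,0.25,0,0,0,1],
  [0,0,0.25,0,0,0,1],
])

```text
clock: 20.23
tcp_pos: [0.6067, 0.1598, 0.2251]
orientation: [180.0, -0.7, -14.8]
ft_force: [3.7, -0.8, -3.7]
grip_width: 0.051
```

```bash
python3 -c "
from h import *
s=st();print(sf(s['tcp_pos']).round(4))
a=r.get_image('wrist')
s=st()
"
```

```text
t 20.23 tcp [0.6067 0.1598 0.2251] rpy [179.99  -0.7  -14.75] F [ 3.65 -0.82 -3.68] M [-0.132 -0.764 -0.117] w 0.051
[ 0.0005 -0.0003  0.2251]
t 20.28 tcp [0.6067 0.1598 0.2252] rpy [179.99  -0.69 -14.75] F [ 4.54 -0.17 -4.44] M [-0.072 -0.63  -0.098] w 0.044
```

Emit:
arm_command([
  [0.1,0,0,0,0,0,1],
  [0.2,0,0,0,0,0,1],
  [0.2,0,0,0,0,0,1],
  [0.2,0,0,0,0,0,1],
])

```text
clock: 20.62
tcp_pos: [0.6076, 0.1595, 0.2247]
orientation: [180.0, -0.6, -14.7]
ft_force: [-0.9, -0.1, -3.8]
grip_width: 0.053
```

```bash
python3 -c "
from h import *
s=st();print(sf(s['tcp_pos']).round(4))
a=r.get_image('wrist');z(a,250,180,250,200,3,'pics/w16.png')
s=st()
"
```

```text
t 20.62 tcp [0.6076 0.1595 0.2247] rpy [179.96  -0.57 -14.73] F [-0.94 -0.12 -3.8 ] M [ 0.102  0.166 -0.036] w 0.053
[ 0.0015 -0.0005  0.2247]
t 20.67 tcp [0.6078 0.1594 0.2248] rpy [179.96  -0.59 -14.73] F [-1.43  1.24 -5.55] M [ 0.036  0.213 -0.01 ] w 0.053
```

View pics/w16.png

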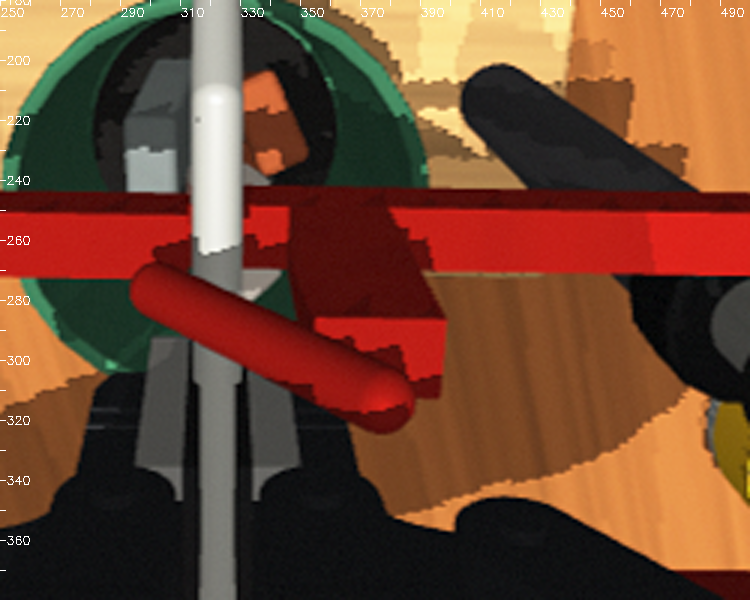

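Emit:
arm_command([
  [0,0,0.05,0,0,0,1],
  [0,0,0.1,0,0,0,1],
  [0,0,0.15,0,0,0,1],
  [0,0,0.15,0,0,0,1],
])

```text
clock: 21.0
tcp_pos: [0.6078, 0.1594, 0.2236]
orientation: [180.0, -0.6, -14.7]
ft_force: [-0.8, 0.5, -1.2]
grip_width: 0.047
```

```bash
python3 -c "
from h import *
s=st();print(sf(s['tcp_pos']).round(4))
a=r.get_image('wrist')
s=st()
"
```

```text
t 21.0 tcp [0.6078 0.1594 0.2236] rpy [179.97  -0.61 -14.73] F [-0.8   0.47 -1.21] M [-0.076  0.241  0.018] w 0.047
[ 0.0017 -0.0005  0.2236]
t 21.05 tcp [0.6078 0.1594 0.2236] rpy [179.97  -0.61 -14.73] F [ 0.12 -0.32 -0.82] M [-0.046  0.219 -0.009] w 0.046
```

Emit:
arm_command([
  [0,0,0.03,0,0,0,1],
  [0,0,0.03,0,0,0,0.85],
  [0,0,0.03,0,0,0,0.8],
  [0,0,0.03,0,0,0,0.75],
  [0,0,0.03,0,0,0,0.65],
  [0,0,0.03,0,0,0,0.55],
  [0,0,0.03,0,0,0,0.5],
  [0,0,0.03,0,0,0,0.5],
], grip_force=20)

```text
clock: 21.72
tcp_pos: [0.6079, 0.1594, 0.2234]
orientation: [180.0, -0.6, -14.7]
ft_force: [-1.0, 0.1, 0.3]
grip_width: 0.251
```

```bash
python3 -c "
from h import *
s=st();print(sf(s['tcp_pos']).round(4))
a=r.get_image('wrist');z(a,250,180,250,200,3,'pics/w17.png')
b=r.get_image('scene');z(b,350,180,80,100,6,'pics/s17.png')
s=st()
"
```

```text
t 21.72 tcp [0.6079 0.1594 0.2234] rpy [179.97  -0.62 -14.73] F [-1.03  0.13  0.31] M [-0.013  0.014  0.013] w 0.251
[ 0.0018 -0.0004  0.2234]
t 21.82 tcp [0.6078 0.1594 0.2233] rpy [179.97  -0.61 -14.73] F [ 0.7  -0.31 -0.14] M [0.034 0.002 0.012] w 0.251
```

View pics/w17.png

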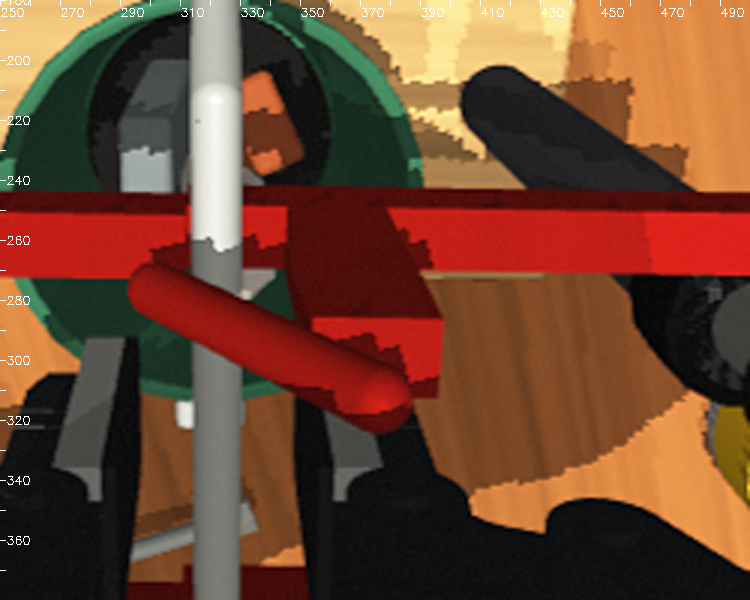

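View pics/s17.png

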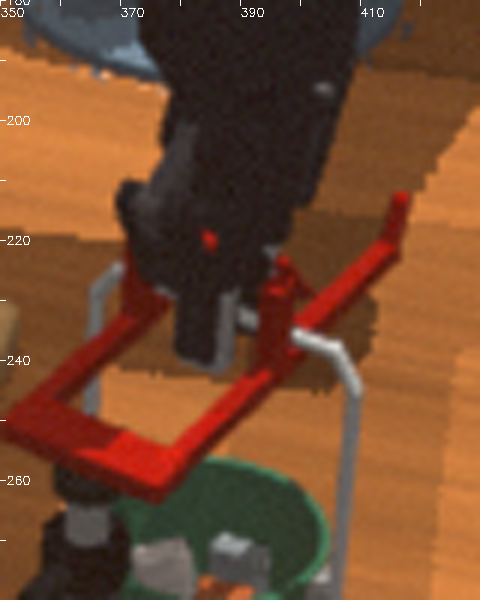

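Emit:
arm_command([
  [0,0,-0.2,0,0,0,0.5],
  [0,0,-0.5,0,0,0,0.5],
  [0,0,-1,0,0,0,0.5],
  [0,0,-1.6,0,0,0,0.5],
  [0,0,-2.3,0,0,0,0.5],
  [0,0,-3,0,0,0,0.5],
  [0,0,-4,0,0,0,0.5],
  [0,0,-5.2,0,0,0,0.5],
  [0,0,-6.6,0,0,0,0.5],
  [0,0,-8,0,0,0,0.5],
  [0,0,-9,0,0,0,0.5],
  [0,0,-9,0,0,0,0.5],
])

```text
clock: 22.82
tcp_pos: [0.608, 0.1599, 0.3167]
orientation: [-179.9, -0.9, -14.7]
ft_force: [-0.2, 0.4, -0.2]
grip_width: 0.25
```

```bash
python3 -c "
from h import *
s=st();print(sf(s['tcp_pos']).round(4))
a=r.get_image('wrist');z(a,0,0,640,480,1,'pics/w18.png')
pose=(s['tcp_pos'],s['orientation'])
print(proj('wrist',place([[0,.045,-.001],[0,-.045,-.001],[0,.028,-.001],[0,-.028,-.001],[.006,.028,0],[-.006,.028,0]],SX,SY,SA,.2347),pose).round(1).tolist())
b=r.get_image('scene');z(b,340,170,100,150,5,'pics/s18.png')
s=st()
"
```

```text
t 22.82 tcp [0.608  0.1599 0.3167] rpy [-179.91   -0.89  -14.74] F [-0.22  0.43 -0.21] M [-0.019  0.01  -0.023] w 0.25
[1.800e-03 1.000e-04 3.167e-01]
[[319.2, 180.7], [319.9, 322.0], [319.3, 209.9], [319.8, 297.6], [329.6, 210.2], [309.1, 210.3]]
t 22.92 tcp [0.6074 0.1598 0.314 ] rpy [-179.99   -0.7   -14.73] F [ 0.52 -0.57 -0.13] M [-0.02   0.003  0.027] w 0.254
```

View pics/w18.png

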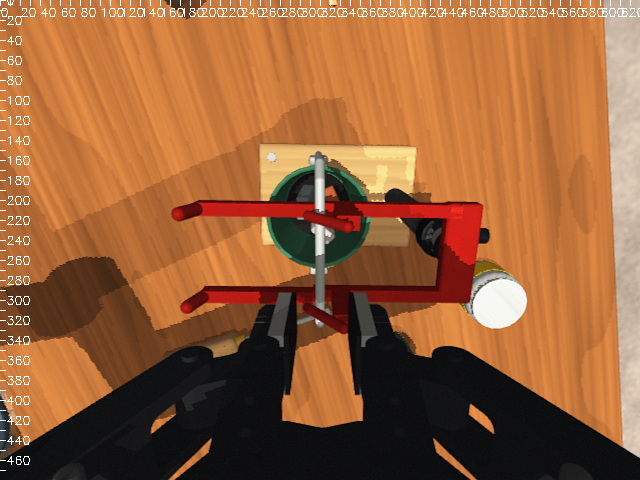

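View pics/s18.png

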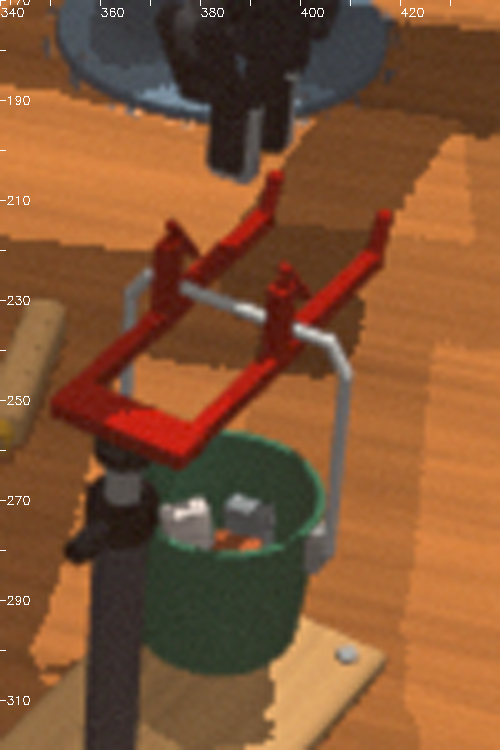

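Emit:
arm_command([
  [0,0,-0.5,0,0,0,0.5],
  [-1,0,-1.5,0,0,0,0.5],
  [-2.5,0,-2.5,0,0,0,0.5],
  [-4.5,0,-3.5,0,0,0,0.5],
  [-6.5,0,-4,0,0,0,0.5],
  [-8.5,0,-4,0,0,0,0.5],
  [-10,0,-4,0,0,0,0.5],
  [-11,0,-4,0,0,0,0.5],
  [-11,0,-4,0,0,0,0.5],
  [-11,0,-4,0,0,0,0.5],
])

```text
clock: 23.75
tcp_pos: [0.4999, 0.1881, 0.3533]
orientation: [-180.0, -0.7, -14.7]
ft_force: [0.7, 0.2, -0.8]
grip_width: 0.246
```

```bash
python3 -c "
from h import *
s=st()
a=r.get_image('wrist');z(a,320,140,320,220,2,'pics/w19.png')
pose=(s['tcp_pos'],s['orientation'])
print(proj('wrist',place([[0,.045,-.001],[0,-.045,-.001],[0,.028,-.001],[0,-.028,-.001]],SX,SY,SA,.2347),pose).round(1).tolist())
b=r.get_image('top')
import cv2,numpy as np
cv2.imwrite('pics/top19.png',b[:,:,::-1])
o=cv2.imread('pics/top0.png')[:,:,::-1]
d=np.abs(b.astype(int)-o).max(2).astype(np.uint8);cv2.imwrite('pics/d19.png',np.vstack([np.clip(d[140:320,120:520]*3,0,255)[...,None].repeat(3,2),b[140:320,120:520,::-1]]))
"
```

```text
t 23.75 tcp [0.4999 0.1881 0.3533] rpy [-179.98   -0.73  -14.69] F [ 0.72  0.24 -0.85] M [-0.008  0.004  0.026] w 0.246
[[486.2, 173.3], [471.4, 296.8], [483.2, 198.5], [474.0, 275.2]]
```

View pics/w19.png

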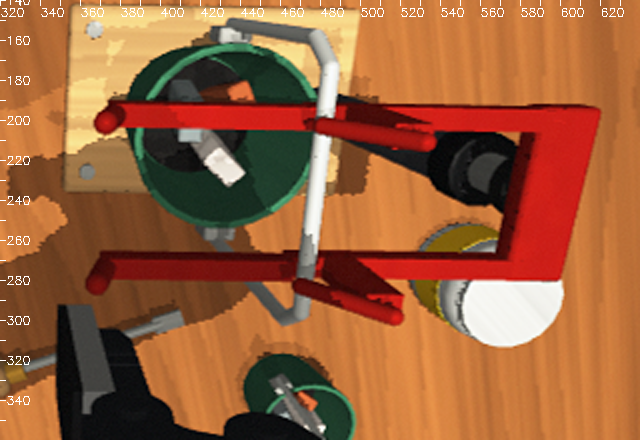

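View pics/d19.png

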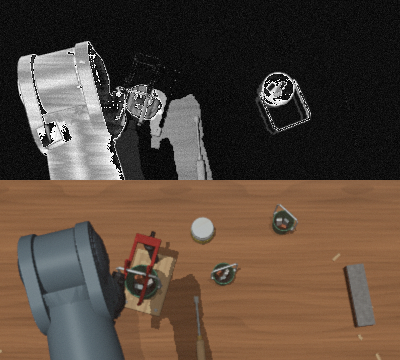

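```bash
python3 -c "
from h import *
b=r.get_image('scene');z(b,340,170,170,160,4,'pics/s20.png')
s=st()
"
```

```text
t 23.9 tcp [0.501  0.1877 0.3526] rpy [-180.     -0.71  -14.75] F [-0.01  0.15  0.48] M [-0.005  0.041  0.028] w 0.249
```

View pics/s20.png

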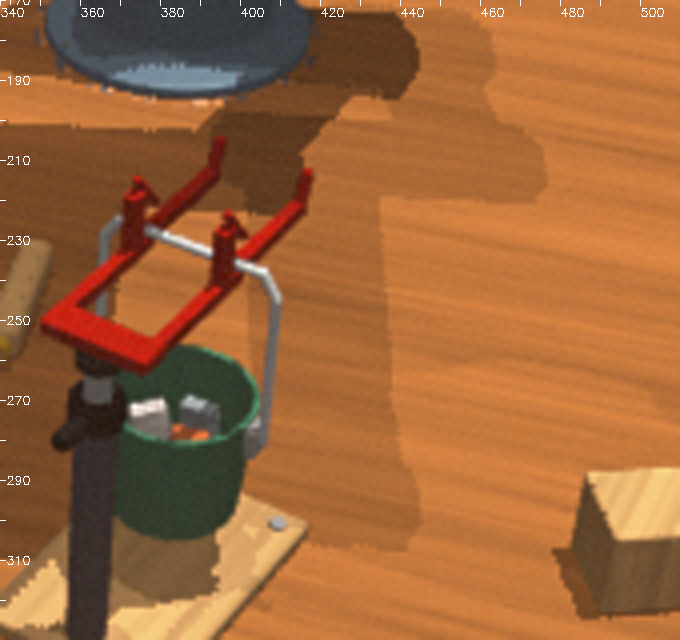

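The scene picture shows the pail hanging level on both prongs with its wire behind the keepers (about px 372,228 and 396,236). The stones are inside, the gripper is clear, and the blank is in place.

```bash
python3 -c "
from cell import r
print(r.sign_off())"
```

```text
the job is handed in; nothing more can be done
None
```

The largest green pail is hanging by its bail in both notches of the red hook. I let go, moved the arm clear and handed the job in at about 24 s on the robot clock.

I pinched the folded bail lightly (5 N) to lift it, then pushed it upright with loosely closed fingers. I gripped it at 40 N, lifted the pail and came in from the open end over the prong tips. I laid the wire on the open part with about half the weight still on the gripper, slid it under the keepers, lowered it about 4 mm into the notches and opened the fingers.

**Last checks**
- **Seating:** in the wrist picture the wire lies within about 2 px of where a seated wire should show, on both prongs. The gripper force was about zero after release.
- **Pail:** it hangs level, with all three stones visible inside.
- **Other things:** the top view shows no change at the tin, the strop or the two small pails. The blank was hidden there and looked in place in the scene picture. The gouge was partly in the arm's shadow, so I checked it less closely, but nothing went near it.

**Small disagreements**
- **Bail swing:** an early part of the swing pushed on the pail with about 4 N for a moment. I backed off, and the pail did not visibly move.
- **Notch position:** my stand fit was about 1–2 mm off along the prongs. The wire first touched the notch's front edge with about 4 N, so I moved it 2 mm back and it dropped in.

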